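# Change the under-sink filter cartridges

### The arm

A 6-joint arm with a two-finger parallel gripper is mounted at the origin on the work surface. World frame = base frame: x ahead of the robot, y to its left, z up, the work surface at z = 0. Lengths are in m, angles in degrees, forces in N, time in s.
With the tool pointing down it reaches from about 0.3 to 0.775 m from the base axis. Payload 14.6 kg.
Tool frame: the origin (TCP) lies on the centre line of the jaws, within the pads' length; the fingertips stand ahead of it and the grasp point (between the pads) lies 2 mm behind it (bot.tcp_to_tips is the z of the fingertips in the tool frame, in m); z points along the fingers, y is the direction in which the jaws open and shut (so a half turn about z gives the same grasp; the last joint's range is limited). The gripper opens to 85 mm and grips with 20 to 120 N. Pads are 22 mm wide; open, the fingers measure 114 mm over their backs; the gripper's body (76 mm by 85 mm) begins 54 mm behind the grasp point. The pads swing forward as they close: fully open they stand 13 mm farther back than shut.
Start: joints at [-73.086, 17.183, 87.147, -0, 75.671, -3.816], TCP at [0.195, -0.514, 0.248] pointing down, gripper open.
Joint ranges: [-173.82, 173.82], [-45.26, 126.66], [13.44, 144.39], [-59.66, 239.66], [0, 175.72], [-146.38, 146.38]. Speed limits (degrees/s): [127.2, 127.2, 147.25, 180, 180, 180].

### API

Orientations are given as a 3x3 rotation matrix whose columns are the frame's x, y, z axes.
In Python, from cell import bot gives the robot as it stands.
- The arm moves only by the tool carry_out, never from a script. Its argument "rows" is a list of rows, each an object of numbers: "dx", "dy", "dz": the shift along the tool's x, y, z in units of 200 mm (1.0 is 200 mm); "wx", "wy", "wz": the turn, a rotation vector about the tool's x, y, z in units of 90 degrees (1.0 is 90 degrees); "claw": the opening, from 0 (shut) to 1 (fully open). In form: [{"dx": .., "dy": .., "dz": .., "wx": .., "wy": .., "wz": .., "claw": ..}, ...]. A call has 1 to 20 rows; each row is the pose to reach, as a shift and turn from the pose commanded when the call began, along the tool's axes at that moment; what a row does not reach only later rows make up. A row lasts 1/12 s, in which the tool goes at most 41.7 mm and 7.16 degrees, less where a joint would pass 70% of its speed; a pose out of reach is approached as far as the arm can. A call with a number of a shift or a turn outside -1 to 1 is refused whole. A call with a gripper value outside its range is refused whole. The fingers move at their own pace and stop on an object; "grip_force" is the grip in N (left out, the last holds). Time passes only in rows, so rows that repeat a pose let the fingers close. It gives the time, the measured TCP pose, the force and the opening at its end, in the units of the state.
- bot.state(): the state, without advancing time (a new reading comes with each control period).
- bot.get_image(name): name is "scene" or "top" or "wrist"; returns the picture (384x512x3 uint8, red, green, blue); there is no depth.
- bot.calibration(name): a dict with "intrinsics" (3x3 intrinsics, pixels), "k1" (the pictures are not rectified: a ray, as slopes to the right and down, at radius r is drawn at 1 + k1 r^2 times it, then the intrinsics apply), "R" (3x3) and "t" (3): a world point X has camera coordinates R X + t; the wrist camera has in their place "mount" (4x4, takes a point from camera to tool coordinates, whose origin is the TCP and whose axes are the flange's). Camera axes: x right, y down, z forward; pixel columns grow to the right and rows downward; lengths in m; the calibration is good to about 2 mm. A picture is of the moment at which its call begins: read the wrist's pose just before it. calibration takes no time and is no camera call.
- bot.hand_in(): hands the job in, once; it reports no verdict.
The state is a dict: "clock": time; "qpos": joint angles; "joint_vel": joint speeds; "joint_torque": joint torques, N m; "eef_pos": TCP position; "tool_rot": TCP orientation; "ft_force": force on the tool from outside, world axes, zero at the start; "moment": the same for the moment, N m; "grip_width": finger opening in m.
Only numpy, scipy, OpenCV 4.12 (cv2) and the standard library are available. Lean on these libraries where they do the work, as an engineer would, in place of code of your own. Each camera call takes 0.05 s, during which the arm holds its last target.

### The job

Fit the new water-filter cartridges: first shut the water with the T-key, turning the valve clockwise to its stop, and only then lay every cartridge in a saddle pair of its own on the sloped cradle, seated in both Vs with its blue cap uphill. Then turn the valve fully open again with the key and hang the key back upright in the notches of its raised rest. Leave the bottles and the brush where they are.

Things in the scene. Friction and masses are not known exactly. Their poses are not given: they have to be found in the camera images.
- cart1: Filter cartridge: white round body 40 mm in diameter, 100 mm long, with a square cap 44 x 44 x 18 mm on each end, blue at its own +x end, grey at -x, and a thin stub beyond each cap that touches nothing. About 0.22 kg. Origin at mid-length on its axis (own x). It lies on its caps' flats, axis 22 mm above the table. Two or three of cart1 to cart3 are present.
- cart2: Cartridge, as cart1.
- cart3: Cartridge, as cart1.
- cradle: Fixed white cradle, foot plate 150 x 270 x 8 mm, with three pairs of blue V saddles side by side along its own y, 85 mm apart. The two Vs of a pair stand one behind the other on a line that rises 0.35 rad towards its own +x; a seated cartridge's middle is 85 mm above the table. More under slot1_hi. Origin under the foot plate's centre.
- valve_block: Fixed white block 110 (own x) x 70 x 60 mm high with a grey and blue port at either end and a 44 mm square well in its top, in which the brass spindle turns. A green bar marks the open direction (own +x), a red one the shut direction (own -y). Origin under its centre.
- valve (a joint): Turn of the brass spindle about the vertical: 0 = fully open (its red pointer to the block's +x), 1.57 = fully shut (to the block's -y), with stops at both. Grows clockwise seen from above; stays where it is left (friction about 0.2 N m). Starts between 0 and 0.3. At 0 the socket's sides lie along the block's x and y.
- socket (a point): Centre of the mouth of the square socket in the brass spindle: 20.4 x 20.4 mm, 24 mm deep, opening upwards, level with the block's top (60 mm above the table). Its attitude turns with the spindle. The key's pilot enters at any angle; its square drops in only within about 0.13 rad of one of four angles, and then has that much play either way.
- key: T-shaped key, 0.22 kg, upright; origin at the bottom of its tip, own z up the shank, own x along the handle. From the tip: round pilot, coned from 10 to 17.6 mm in diameter, 7 mm high; square bit 18 x 18 mm (sides along own x, y) from 7 to 28 mm; shank 12 mm in diameter to 100 mm; orange bar handle 110 (x) x 14 (y) mm from 100 to 122 mm.
- rest_seat (a point): Where the key's tip is when it hangs centred in its fixed rest, 25 mm above the table; axes are the rest's. The rest: two upright plates, 10 mm thick, 36 mm either side of this point along x, tops 125 mm above the table, each with a notch 28 mm wide (y) between lips 12 mm high. The handle lies in both notches along x, either way round, shank hanging between.
- cleaner: Blue bottle, 68 mm in diameter, 200 mm high, red cap; bystander, origin under its base.
- polish: Orange bottle, 60 mm in diameter, 140 mm high, blue cap; bystander, origin under its base.
- brush: Brush lying on the table beyond the work, along its own x; bystander.
- cart1_out (a point): Centre of cart1's blue cap, on its axis, 59 mm from the middle.
- cart1_in (a point): Centre of cart1's grey cap, on its axis, 59 mm from the middle.
- cart2_out (a point): Centre of cart2's blue cap, on its axis, 59 mm from the middle.
- cart2_in (a point): Centre of cart2's grey cap, on its axis, 59 mm from the middle.
- cart3_out (a point): Centre of cart3's blue cap, on its axis, 59 mm from the middle.
- cart3_in (a point): Centre of cart3's grey cap, on its axis, 59 mm from the middle.
- slot1_hi (a point): Where the blue cap's centre goes in the left-hand (own +y) saddle pair of the cradle, uphill end. In every pair the Vs are 12 mm thick, 30 mm either side of the middle along the slope, and reach up to the seated cartridge's axis; they hold its round body, both caps outside them. Between the Vs there is nothing above the foot plate.
- slot1_lo (a point): Where the grey cap's centre goes in that pair, downhill end.
- slot2_hi (a point): Where the blue cap's centre goes in the middle saddle pair of the cradle, uphill end.
- slot2_lo (a point): Where the grey cap's centre goes in that pair, downhill end.
- slot3_hi (a point): Where the blue cap's centre goes in the right-hand (own -y) saddle pair of the cradle, uphill end.
- slot3_lo (a point): Where the grey cap's centre goes in that pair, downhill end.
There are look-alikes about, which are no part of the job. Leave any green or purple look-alike of the cart3 alone.

How it is judged:
By the outcome, as a careful person would: the job done as asked, in the order asked, and still so for the second after the job is handed in, with the robot touching nothing.
Of cart1, cart2, cart3 only 2 to 3 are there at a start; the rules pass over those that are not, and their reading is None.
At some moment in a run one of cart1, cart2, cart3 may be knocked a few centimetres aside while the robot is not near it.
It also fails if it takes over 200 s, if anything falls off the work surface, if the arm or the gripper's body presses on something with over 40 N, if the wrist force passes 120 N, or if a joint passes its speed limit or range.

## Working session

There is one attempt and no reset: what is moved stays moved. The work goes in short steps, Python scripts to look and compute and a tool call to move; the robot and the scene stay as the last step left them, time stands still between calls to the robot, and variables do not carry over. Pictures are saved under pics/ and viewed, and the job is handed in when it is done.

Besides the shell and the picture viewer there is one more tool, called after ">>>" as name([rows], argument=value, ...), one row to a line, values as JSON. carry_out: Moves the arm, as the interface text tells. Shifts and turns lie within -1 to 1; 1 stands for 200 mm of shift or 90 degrees of turn. Its arguments: {"type":"object","properties":{"rows":{"type":"array","items":{"type":"object","properties":{"dx":{"type":"number"},"dy":{"type":"number"},"dz":{"type":"number"},"wx":{"type":"number"},"wy":{"type":"number"},"wz":{"type":"number"},"claw":{"type":"number"}}}},"grip_force":{"type":"number"}},"required":["rows"]}

```bash
ls; mkdir -p pics
python3 - <<'E'
from cell import bot
import cv2,numpy as np
np.set_printoptions(precision=4,suppress=True)
s=bot.state()
for k,v in s.items(): print(k,np.array(v).tolist())
print(bot.tcp_to_tips)
for n in ["scene","top","wrist"]:
    c=bot.calibration(n); print(n,{k:np.array(v).round(4).tolist() for k,v in c.items()})
    im=bot.get_image(n); cv2.imwrite(f"pics/a_{n}.png",im[:,:,::-1])
E
```

```text
pics
clock 0.0
qpos [-73.08654113720674, 17.214274553961502, 87.18113884287109, 0.0011014696000427703, 75.66993190135835, -3.8157441788482815]
joint_vel [0.03962083005139574, -0.008028520776886991, 0.10945932423696957, -0.024512694687575456, 0.019058345136486233, -0.07802464482266129]
joint_torque [0.000294749243039405, -54.34969782829285, -36.179401874542236, -7.838550800443045e-05, 0.003973321581725031, 6.228589654710959e-05]
eef_pos [0.1946124402892387, -0.5141850653885485, 0.24772807309800213]
tool_rot [[0.9352654497470088, 0.3539469450733757, -0.00031397890088154376], [0.35394707172633694, -0.9352648116624598, 0.0010965775554056486], [9.44768581728917e-05, -0.0011367230130898075, -0.9999993494672458]]
ft_force [-0.26574852068980104, -0.4152383140998098, 0.6046607483653033]
moment [0.05846969315576711, -0.061327736362358026, -0.027202560272611788]
grip_width 0.08571655590324914
0.017
scene {'intrinsics': [[376.1354, 0.0, 254.778], [0.0, 376.1354, 192.2185], [0.0, 0.0, 1.0]], 'k1': -0.109, 'R': [[-0.1071, 0.9942, -0.0057], [0.6837, 0.0695, -0.7264], [-0.7218, -0.0817, -0.6872]], 't': [0.0659, -0.2924, 1.5952]}
top {'intrinsics': [[433.4506, 0.0, 254.6081], [0.0, 433.4506, 190.1433], [0.0, 0.0, 1.0]], 'k1': -0.1291, 'R': [[-0.0018, -1.0, 0.0033], [-0.9935, 0.0014, -0.114], [0.114, -0.0035, -0.9935]], 't': [-0.018, 0.538, 1.6877]}
wrist {'intrinsics': [[335.0885, 0.0, 251.1277], [0.0, 335.0885, 188.8245], [0.0, 0.0, 1.0]], 'k1': -0.0898, 'mount': [[-0.0001, -0.9455, -0.3255, 0.0838], [1.0, -0.0002, 0.0003, -0.0005], [-0.0004, -0.3255, 0.9455, -0.1258], [0.0, 0.0, 0.0, 1.0]]}
```

View pics/a_scene.png

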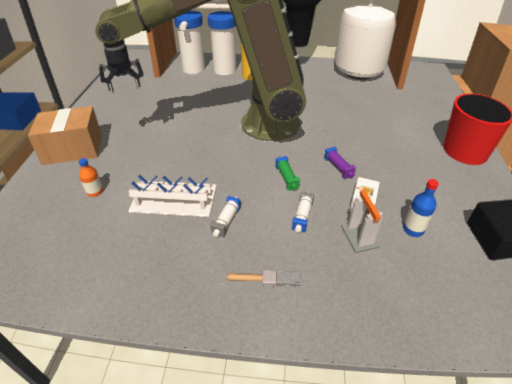

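View pics/a_top.png

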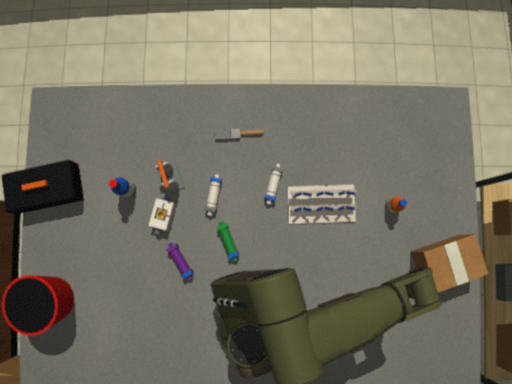

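View pics/a_wrist.png

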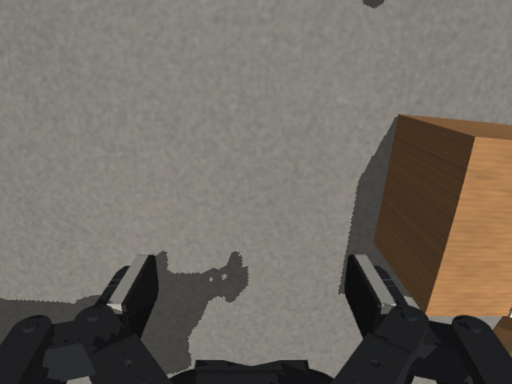

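Candidates: white cartridges at top (213,196) and (273,186). Look-alikes are green (228,242) and purple (180,261). The key is at (164,172) and the valve at (161,213). Cropping closer.

```bash
cat > h.py <<'E'
from cell import bot
import cv2,numpy as np
from scipy.spatial.transform import Rotation as Ro
np.set_printoptions(precision=4,suppress=True)
def cam(name,st=None):
    c=bot.calibration(name); K=np.array(c['intrinsics']);k1=c['k1']
    if name=='wrist':
        st=st or bot.state(); T=np.eye(4);T[:3,:3]=st['tool_rot'];T[:3,3]=st['eef_pos']
        W=T@np.array(c['mount']); R=W[:3,:3].T; t=-R@W[:3,3]
    else: R=np.array(c['R']);t=np.array(c['t'])
    return K,k1,R,t
def proj(C,X):
    K,k1,R,t=C; X=np.atleast_2d(X); p=X@R.T+t; s=p[:,:2]/p[:,2:]
    s=s*(1+k1*(s**2).sum(1,keepdims=True)); return s@K[:2,:2].T+K[:2,2]
def ray(C,uv):
    K,k1,R,t=C; d=(np.array(uv,float)-K[:2,2])/np.array([K[0,0],K[1,1]]); s=d.copy()
    for _ in range(30): s=d/(1+k1*(s@s))
    v=R.T@np.array([s[0],s[1],1]); return -R.T@t, v/np.linalg.norm(v)
def atz(C,uv,z):
    o,v=ray(C,uv); return o+v*(z-o[2])/v[2]
def tri(obs):
    A=np.zeros((3,3));b=np.zeros(3);L=[]
    for C,uv in obs:
        o,v=ray(C,uv);P=np.eye(3)-np.outer(v,v);A+=P;b+=P@o;L.append((o,P))
    X=np.linalg.solve(A,b); return X,[np.linalg.norm(P@(X-o)) for o,P in L]
def snap(name,fn,crop=None,scale=1):
    st=bot.state(); im=bot.get_image(name)[:,:,::-1].copy(); cv2.imwrite(f'pics/{fn}_raw.png',im)
    import json; json.dump({k:np.array(st[k]).tolist() for k in('eef_pos','tool_rot')},open(f'pics/{fn}.json','w'))
    if crop: x0,y0,x1,y1=crop; im=im[y0:y1,x0:x1]
    im=cv2.resize(im,None,fx=scale,fy=scale,interpolation=cv2.INTER_CUBIC); cv2.imwrite(f'pics/{fn}.png',im)
    return im
def camf(fn):
    import json; return cam('wrist',json.load(open(f'pics/{fn}.json')))
def goto(p,R=None,st=None):
    """deltas in row units from current measured pose"""
    st=bot.state(); R0=np.array(st['tool_rot']);p0=np.array(st['eef_pos'])
    d=R0.T@(np.array(p)-p0)/0.2
    w=np.zeros(3) if R is None else Ro.from_matrix(R0.T@R).as_rotvec()/(np.pi/2)
    print('dx %.4f dy %.4f dz %.4f wx %.4f wy %.4f wz %.4f'%(*d,*w)); return d,w
E
python3 - <<'E'
import cv2
a=cv2.imread('pics/a_top.png');cv2.imwrite('pics/b1.png',cv2.resize(a[120:290,90:290],None,fx=4,fy=3.5,interpolation=cv2.INTER_CUBIC)[:600])
cv2.imwrite('pics/b3.png',cv2.resize(a[140:240,260:420],None,fx=5,fy=5,interpolation=cv2.INTER_CUBIC))
a=cv2.imread('pics/a_scene.png');cv2.imwrite('pics/b2.png',cv2.resize(a[130:260,260:450],None,fx=4,fy=4,interpolation=cv2.INTER_CUBIC))
E
```

```text
(no output)
```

View pics/b1.png

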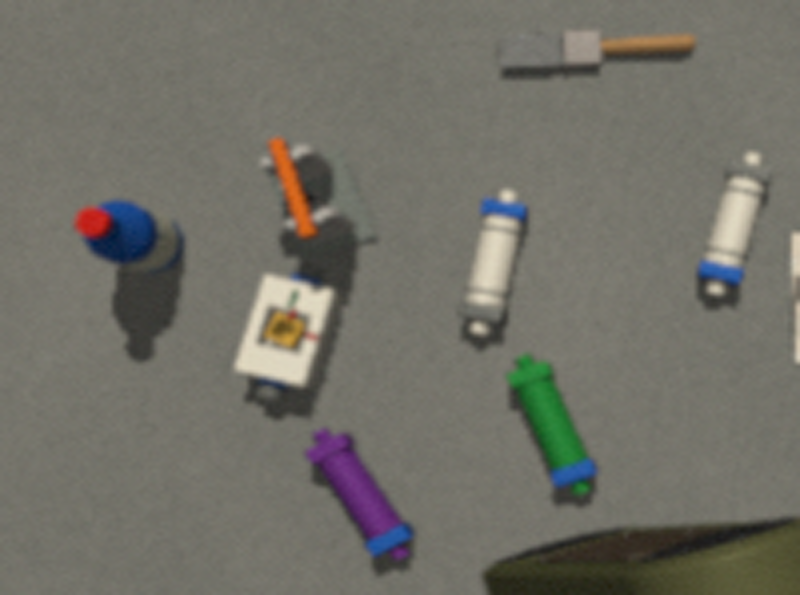

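View pics/b2.png

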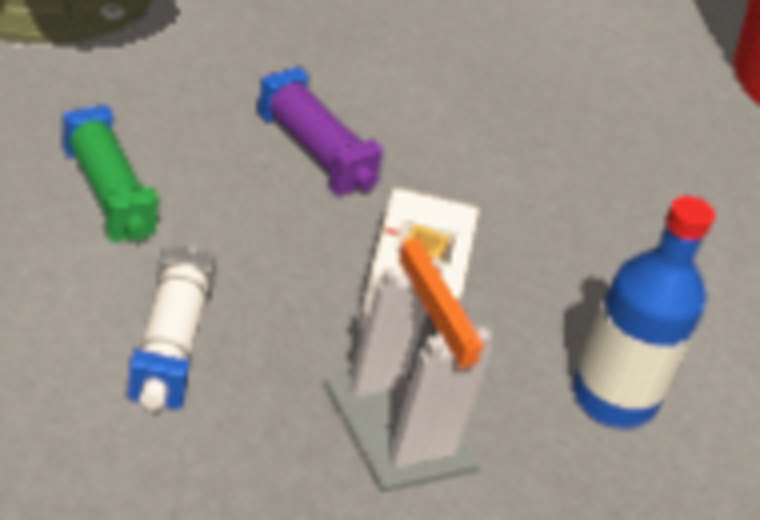

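View pics/b3.png

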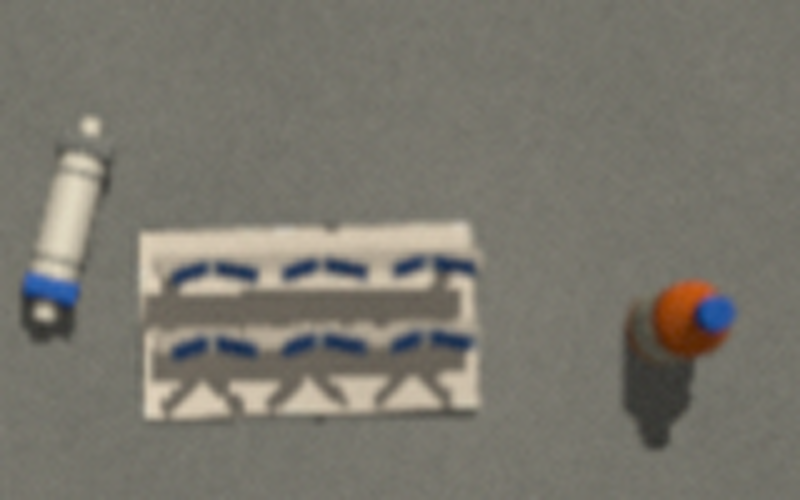

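Run:
```python
from h import *
T=cam('top');S=cam('scene')
for n,uv,z in [('valve',(161,213),.06),('key',(164.5,174),.147),('cA',(213.5,196),.022),('cB',(273.5,186),.022),('cradle',(322,204),.0),('green',(228,242),.022),('purp',(180,261),.022)]:
    p=atz(T,uv,z);print(n,p,np.hypot(p[0],p[1]),proj(S,p))
```

```text
valve [0.4455 0.3461 0.06  ] 0.5640849145546616 [[366.7179 189.9506]]
key [0.5857 0.3175 0.147 ] 0.6662105011656181 [[368.0399 200.5361]]
cA [0.5157 0.1448 0.022 ] 0.5356486457336743 [[303.2866 209.2645]]
cB [ 0.5555 -0.0943  0.022 ] 0.5634342130694437 [[227.0682 212.7677]]
cradle [ 0.4848 -0.2909  0.    ] 0.5653787594167614 [[173.6085 197.7859]]
green [0.3335 0.0863 0.022 ] 0.34444041810201464 [[287.4465 171.2499]]
purp [0.2585 0.2754 0.022 ] 0.37770497383479945 [[339.8094 161.5544]]
```

```bash
python3 - <<'E'
from h import *
def Rd(yaw):
    c,s=np.cos(np.radians(yaw)),np.sin(np.radians(yaw)); return np.array([[c,s,0],[s,-c,0],[0,0,-1]])
goto([0.46,-0.29,0.32],Rd(90))
goto([0.46,-0.29,0.32],Rd(0))
E
cat >> h.py <<'E'
def Rd(yaw):
    c,s=np.cos(np.radians(yaw)),np.sin(np.radians(yaw)); return np.array([[c,s,0],[s,-c,0],[0,0,-1]])
E
```

```text
dx 1.6378 dy -0.5793 dz -0.3601 wx -0.0005 wy -0.0004 wz -0.7697
dx 1.6378 dy -0.5793 dz -0.3601 wx -0.0006 wy 0.0001 wz 0.2303
```

>>> carry_out([
  {"dx": 0.82,"dy": -0.29,"dz": -0.36,"wz": 0.12},
  {"dx": 0.82,"dy": -0.29,"dz": -0.36,"wz": 0.12},
  {"dx": 0.82,"dy": -0.29,"dz": -0.36,"wz": 0.12},
  {"dx": 0.82,"dy": -0.29,"dz": -0.36,"wz": 0.12},
  {"dx": 0.82,"dy": -0.29,"dz": -0.36,"wz": 0.12},
  {"dx": 0.82,"dy": -0.29,"dz": -0.36,"wz": 0.12},
])

```text
invalid input
```

Run:
```python
from h import *
print(bot.state()['eef_pos'],bot.state()['clock'])
goto([0.46,-0.29,0.32],Rd(0))
```

```text
[ 0.1946 -0.5142  0.2479] 0.15
dx 1.6378 dy -0.5793 dz -0.3601 wx -0.0006 wy 0.0001 wz 0.2303
```

>>> carry_out([
  {"dx": 0.82,"dy": -0.29,"dz": -0.36,"wx": 0,"wy": 0,"wz": 0.12,"claw": 1},
  {"dx": 0.82,"dy": -0.29,"dz": -0.36,"wx": 0,"wy": 0,"wz": 0.12,"claw": 1},
  {"dx": 0.82,"dy": -0.29,"dz": -0.36,"wx": 0,"wy": 0,"wz": 0.12,"claw": 1},
  {"dx": 0.82,"dy": -0.29,"dz": -0.36,"wx": 0,"wy": 0,"wz": 0.12,"claw": 1},
  {"dx": 0.82,"dy": -0.29,"dz": -0.36,"wx": 0,"wy": 0,"wz": 0.12,"claw": 1},
  {"dx": 0.82,"dy": -0.29,"dz": -0.36,"wx": 0,"wy": 0,"wz": 0.12,"claw": 1},
])

```text
clock: 0.65
eef_pos: [0.3304, -0.3999, 0.3225]
tool_rot: [[0.984, 0.176, 0.002], [0.176, -0.984, -0.002], [0.002, 0.003, -1.0]]
ft_force: [-0.3, -0.4, -0.4]
grip_width: 0.0856
```

Run:
```python
from h import *
print(bot.state()['eef_pos'],bot.state()['clock'])
goto([0.46,-0.29,0.32],Rd(0))
```

```text
[ 0.3304 -0.3999  0.3225] 0.65
dx 0.7349 dy -0.4270 dz 0.0126 wx 0.0015 wy -0.0014 wz 0.1127
```

>>> carry_out([
  {"dx": 0.735,"dy": -0.427,"dz": 0,"wx": 0,"wy": 0,"wz": 0.113,"claw": 1},
  {"dx": 0.735,"dy": -0.427,"dz": 0,"wx": 0,"wy": 0,"wz": 0.113,"claw": 1},
  {"dx": 0.735,"dy": -0.427,"dz": 0,"wx": 0,"wy": 0,"wz": 0.113,"claw": 1},
  {"dx": 0.735,"dy": -0.427,"dz": 0,"wx": 0,"wy": 0,"wz": 0.113,"claw": 1},
  {"dx": 0.735,"dy": -0.427,"dz": 0,"wx": 0,"wy": 0,"wz": 0.113,"claw": 1},
  {"dx": 0.735,"dy": -0.427,"dz": 0,"wx": 0,"wy": 0,"wz": 0.113,"claw": 1},
])

```text
clock: 1.15
eef_pos: [0.4588, -0.2912, 0.3195]
tool_rot: [[1.0, -0.001, -0.001], [-0.001, -1.0, 0.001], [-0.001, -0.001, -1.0]]
ft_force: [-1.0, 0.6, 0.6]
grip_width: 0.0857
```

Run:
```python
from h import *
print(bot.state()['eef_pos'],bot.state()['clock'])
snap('wrist','c1')
snap('top','c1t')
goto([0.5,0.25,0.35],Rd(90))
```

```text
[ 0.4588 -0.2912  0.3195] 1.15
dx 0.2035 dy -2.7164 dz -0.1505 wx -0.0006 wy 0.0003 wz -1.0025
```

View pics/c1.png

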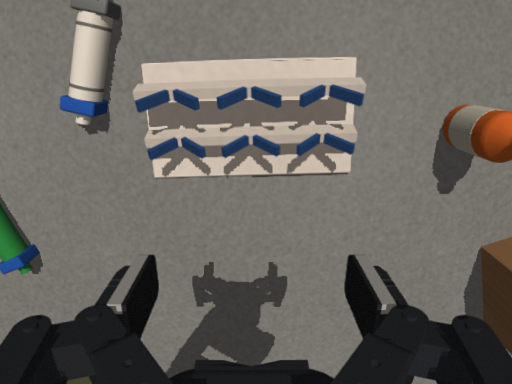

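View pics/c1t.png

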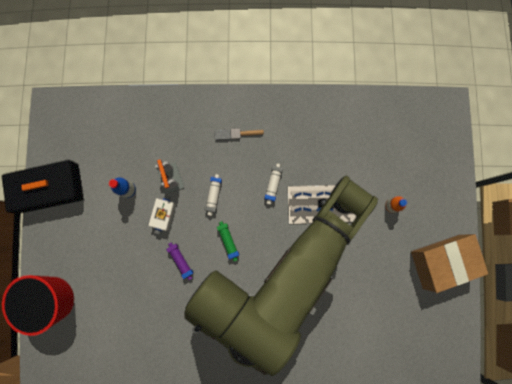

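>>> carry_out([
  {"dx": 0,"dy": -1,"dz": -0.15,"wx": 0,"wy": 0,"wz": -0.7,"claw": 1},
  {"dx": 0,"dy": -1,"dz": -0.15,"wx": 0,"wy": 0,"wz": -0.7,"claw": 1},
  {"dx": 0,"dy": -1,"dz": -0.15,"wx": 0,"wy": 0,"wz": -0.7,"claw": 1},
  {"dx": 0,"dy": -1,"dz": -0.15,"wx": 0,"wy": 0,"wz": -0.7,"claw": 1},
  {"dx": 0,"dy": -1,"dz": -0.15,"wx": 0,"wy": 0,"wz": -0.7,"claw": 1},
  {"dx": 0,"dy": -1,"dz": -0.15,"wx": 0,"wy": 0,"wz": -0.7,"claw": 1},
  {"dx": 0,"dy": -1,"dz": -0.15,"wx": 0,"wy": 0,"wz": -0.7,"claw": 1},
  {"dx": 0,"dy": -1,"dz": -0.15,"wx": 0,"wy": 0,"wz": -0.7,"claw": 1},
  {"dx": 0,"dy": -1,"dz": -0.15,"wx": 0,"wy": 0,"wz": -0.7,"claw": 1},
])

```text
clock: 2.0
eef_pos: [0.4578, -0.0939, 0.3503]
tool_rot: [[0.453, 0.891, 0.0], [0.891, -0.453, -0.0], [-0.0, 0.0, -1.0]]
ft_force: [0.3, 0.1, -0.8]
grip_width: 0.0849
```

Run:
```python
from h import *
print(bot.state()['eef_pos'],bot.state()['clock'])
snap('wrist','c2')
goto([0.49,0.25,0.36],Rd(180))
```

```text
[ 0.4578 -0.0939  0.3503] 2.0
dx 1.6096 dy -0.6272 dz -0.0490 wx -0.0001 wy 0.0002 wz -1.2959
```

View pics/c2.png

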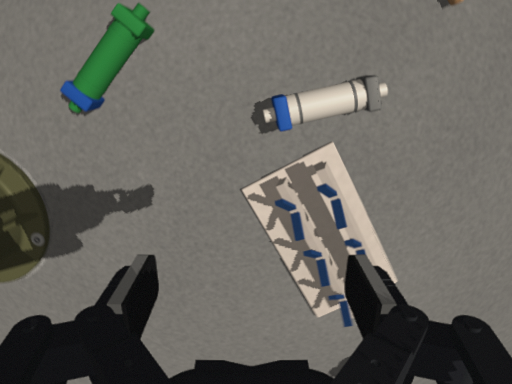

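>>> carry_out([
  {"dx": 0.9,"dy": -0.31,"dz": -0.05,"wx": 0,"wy": 0,"wz": -0.75,"claw": 1},
  {"dx": 0.9,"dy": -0.31,"dz": -0.05,"wx": 0,"wy": 0,"wz": -0.75,"claw": 1},
  {"dx": 0.9,"dy": -0.31,"dz": -0.05,"wx": 0,"wy": 0,"wz": -0.75,"claw": 1},
  {"dx": 0.9,"dy": -0.31,"dz": -0.05,"wx": 0,"wy": 0,"wz": -0.75,"claw": 1},
  {"dx": 0.9,"dy": -0.31,"dz": -0.05,"wx": 0,"wy": 0,"wz": -0.75,"claw": 1},
  {"dx": 0.9,"dy": -0.31,"dz": -0.05,"wx": 0,"wy": 0,"wz": -0.75,"claw": 1},
  {"dx": 0.9,"dy": -0.31,"dz": -0.05,"wx": 0,"wy": 0,"wz": -0.75,"claw": 1},
  {"dx": 0.9,"dy": -0.31,"dz": -0.05,"wx": 0,"wy": 0,"wz": -0.75,"claw": 1},
  {"dx": 0.9,"dy": -0.31,"dz": -0.05,"wx": 0,"wy": 0,"wz": -0.75,"claw": 1},
  {"dx": 0.9,"dy": -0.31,"dz": -0.05,"wx": 0,"wy": 0,"wz": -0.75,"claw": 1},
])

```text
clock: 2.88
eef_pos: [0.4857, 0.0944, 0.3602]
tool_rot: [[-0.648, 0.761, -0.0], [0.761, 0.648, -0.0], [-0.0, -0.0, -1.0]]
ft_force: [0.5, 0.0, -0.2]
grip_width: 0.0855
```

Run:
```python
from h import *
print(bot.state()['eef_pos'],bot.state()['clock'])
snap('wrist','c3')
goto([0.48,0.32,0.36],Rd(180))
```

```text
[0.4857 0.0944 0.3602] 2.8833
dx 0.8771 dy 0.7098 dz 0.0010 wx -0.0001 wy -0.0000 wz -0.5507
```

View pics/c3.png

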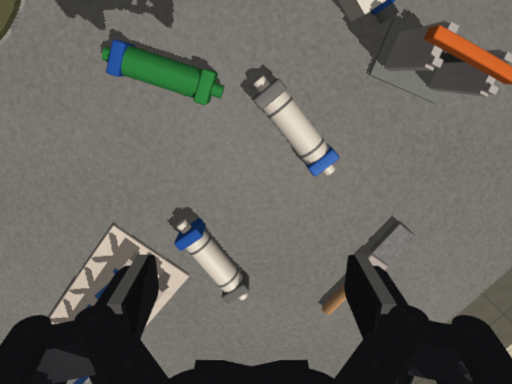

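>>> carry_out([
  {"dx": 0.9,"dy": 0.69,"dz": 0,"wx": 0,"wy": 0,"wz": -0.55,"claw": 1},
  {"dx": 0.9,"dy": 0.69,"dz": 0,"wx": 0,"wy": 0,"wz": -0.55,"claw": 1},
  {"dx": 0.9,"dy": 0.69,"dz": 0,"wx": 0,"wy": 0,"wz": -0.55,"claw": 1},
  {"dx": 0.9,"dy": 0.69,"dz": 0,"wx": 0,"wy": 0,"wz": -0.55,"claw": 1},
  {"dx": 0.9,"dy": 0.69,"dz": 0,"wx": 0,"wy": 0,"wz": -0.55,"claw": 1},
  {"dx": 0.9,"dy": 0.69,"dz": 0,"wx": 0,"wy": 0,"wz": -0.55,"claw": 1},
  {"dx": 0.9,"dy": 0.69,"dz": 0,"wx": 0,"wy": 0,"wz": -0.55,"claw": 1},
  {"dx": 0.9,"dy": 0.69,"dz": 0,"wx": 0,"wy": 0,"wz": -0.55,"claw": 1},
])

```text
clock: 3.6
eef_pos: [0.4749, 0.3223, 0.3597]
tool_rot: [[-1.0, 0.002, -0.001], [0.002, 1.0, -0.001], [0.001, -0.001, -1.0]]
ft_force: [0.1, -1.3, -0.2]
grip_width: 0.0851
```

Run:
```python
from h import *
print(bot.state()['eef_pos'],bot.state()['clock'])
snap('wrist','c4')
```

```text
[0.4749 0.3223 0.3597] 3.6
```

View pics/c4.png

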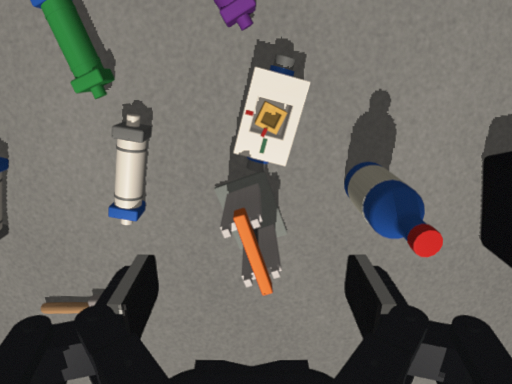

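Run:
```python
import cv2
a=cv2.imread('pics/c4_raw.png')
cv2.imwrite('pics/c4a.png',cv2.resize(a[50:190,190:330],None,fx=4.2,fy=4.2,interpolation=cv2.INTER_CUBIC))
cv2.imwrite('pics/c4b.png',cv2.resize(a[170:310,190:330],None,fx=4.2,fy=4.2,interpolation=cv2.INTER_CUBIC))
```

```text
(no output)
```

View pics/c4a.png

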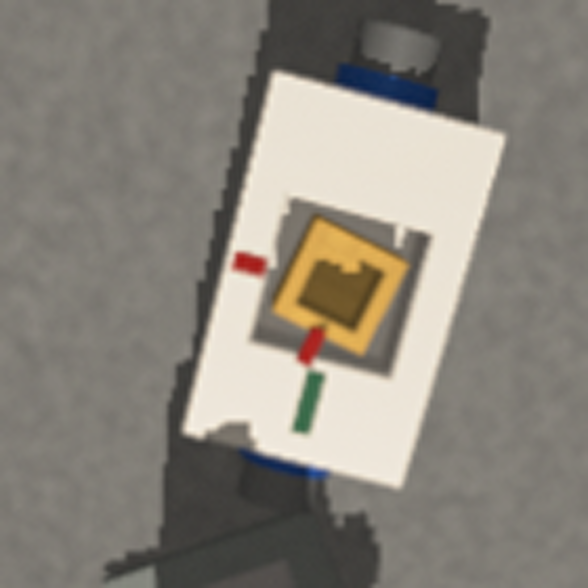

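View pics/c4b.png

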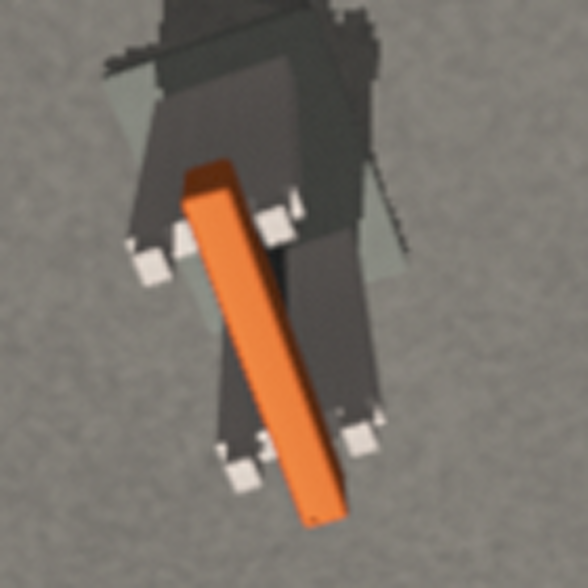

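Run:
```python
from h import *
C=camf('c4')
f=lambda p,oy:np.array(p)/4.2+np.array([190,oy])
print('block');B=[atz(C,f(p,50),.06) for p in[(273,72),(506,133),(402,487),(182,434)]]
for i in range(4): print(B[i],np.linalg.norm(B[i]-B[(i+1)%4]))
c=np.mean(B,0);d=(B[2]+B[3]-B[0]-B[1]);print('c',c,'yaw x',np.degrees(np.arctan2(d[1],d[0])))
Q=[atz(C,f(p,50),.06) for p in[(318,215),(410,262),(362,355),(272,305)]]
for i in range(4): print(Q[i],np.linalg.norm(Q[i]-Q[(i+1)%4]))
print('c',np.mean(Q,0)); 
for a,b in[(0,3),(1,2),(0,1),(3,2)]:
    d=Q[b]-Q[a];print(np.degrees(np.arctan2(d[1],d[0])))
print('handle');H=[atz(C,f(p,170),.147) for p in[(185,205),(233,187),(348,512),(303,527)]]
for i in range(4): print(H[i],np.linalg.norm(H[i]-H[(i+1)%4]))
d=H[2]+H[3]-H[0]-H[1];print(np.mean(H,0),np.degrees(np.arctan2(d[1],d[0])))
L=[atz(C,f(p,170),.137) for p in[(213,247),(301,456)]];d=L[1]-L[0];print('lips',L,np.mean(L,0),np.degrees(np.arctan2(d[1],d[0])),np.linalg.norm(d))
# top-view check
T=cam('top');S=cam('scene')
print(proj(T,np.mean(H,0)),proj(S,np.mean(H,0)),[proj(S,h) for h in H])
print(proj(T,c),proj(S,c))
```

```text
block
[0.3817 0.3273 0.06  ] 0.06994655329949671
[0.3985 0.3952 0.06  ] 0.11025362640712215
[0.5053 0.3678 0.06  ] 0.07058212625032775
[0.4883 0.2993 0.06  ] 0.11017575718008582
c [0.4435 0.3474 0.06  ] yaw x -14.540960210719765
[0.4222 0.3406 0.06  ] 0.030795922104308763
[0.4359 0.3682 0.06  ] 0.03114902037687562
[0.4638 0.3544 0.06  ] 0.03126332748417323
[0.4487 0.3271 0.06  ] 0.02976267285740725
c [0.4426 0.3476 0.06  ]
-27.07360699784128
-26.241289463684843
63.58405020713932
61.039149562164056
handle
[0.5421 0.3035 0.147 ] 0.013652611674295302
[0.5369 0.3162 0.147 ] 0.10674224744517652
[0.6387 0.3484 0.147 ] 0.013874714233399662
[0.6439 0.3355 0.147 ] 0.10670163800922497
[0.5904 0.3259 0.147 ] 17.514807586961616
lips [array([0.5591, 0.3104, 0.137 ]), array([0.6264, 0.3351, 0.137 ])] [0.5927 0.3227 0.137 ] 20.1529536459403 0.07167130931282203
[[162.3093 172.7571]] [[371.2117 201.9247]] [array([[361.5454, 189.6488]]), array([[365.7283, 188.7513]]), array([[381.5299, 215.0371]]), array([[377.0263, 216.094 ]])]
[[160.6524 213.5152]] [[367.0611 189.557 ]]
```

Run:
```python
from h import *
goto([0.5905,0.325,0.25],Rd(198))
st=bot.state();print(proj(cam('wrist'),st['eef_pos']),proj(cam('wrist'),np.array(st['eef_pos'])-[0,0,.1]))
```

```text
dx -0.5771 dy 0.0227 dz 0.5497 wx -0.0003 wy -0.0003 wz -0.2061
[[250.2945 276.8059]] [[250.731  197.3842]]
```

>>> carry_out([
  {"dx": -0.577,"dy": 0.022,"dz": 0.55,"wx": 0,"wy": 0,"wz": -0.2,"claw": 0.6},
  {"dx": -0.577,"dy": 0.022,"dz": 0.55,"wx": 0,"wy": 0,"wz": -0.2,"claw": 0.6},
  {"dx": -0.577,"dy": 0.022,"dz": 0.55,"wx": 0,"wy": 0,"wz": -0.2,"claw": 0.6},
  {"dx": -0.577,"dy": 0.022,"dz": 0.55,"wx": 0,"wy": 0,"wz": -0.2,"claw": 0.6},
  {"dx": -0.577,"dy": 0.022,"dz": 0.55,"wx": 0,"wy": 0,"wz": -0.2,"claw": 0.6},
  {"dx": -0.577,"dy": 0.022,"dz": 0.55,"wx": 0,"wy": 0,"wz": -0.2,"claw": 0.6},
])

```text
clock: 4.15
eef_pos: [0.5909, 0.3243, 0.2482]
tool_rot: [[-0.955, -0.297, -0.003], [-0.297, 0.955, -0.002], [0.004, -0.001, -1.0]]
ft_force: [-1.0, -0.1, 0.6]
grip_width: 0.0514
```

Run:
```python
from h import *
print(bot.state()['eef_pos'],bot.state()['clock'],bot.state()['grip_width'])
snap('wrist','c5',(100,60,400,285),2.66)
```

```text
[0.5909 0.3243 0.2482] 4.15 0.051382398632635926
```

View pics/c5.png

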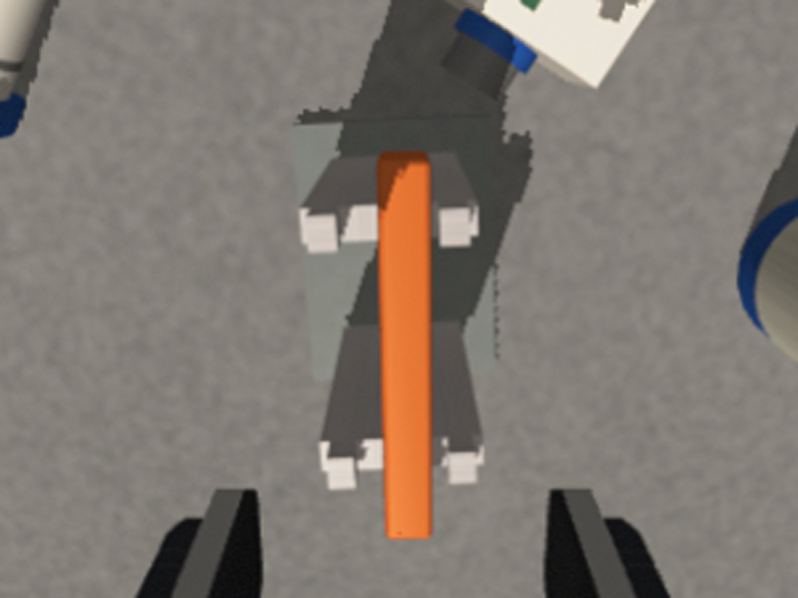

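Run:
```python
from h import *
C4=camf('c4');C5=camf('c5')
f4=lambda p:np.array(p)/4.2+np.array([190,170]); f5=lambda p:np.array(p)/2.66+np.array([100,60])
for n,a,b in[('farL',(303,527),(387,538)),('farR',(348,512),(432,538)),('lip1L',(152,267),(321,230)),('lip1R',(275,227),(456,226)),('lip2L',(243,475),(341,471)),('lip2R',(360,438),(463,467))]:
    print(n,tri([(C4,f4(a)),(C5,f5(b))]))
L=[atz(C5,f5(p),.137) for p in[(321,230),(456,226),(341,471),(463,467)]];print(np.mean(L,0),L)
d=L[2]+L[3]-L[0]-L[1];print(np.degrees(np.arctan2(d[1],d[0])))
for z in(.137,.147):
  e=[atz(C5,f5(p),z) for p in[(387,538),(432,538),(379,230),(432,230)]];m=[(e[0]+e[1])/2,(e[2]+e[3])/2];d=m[0]-m[1];u=d/np.linalg.norm(d);print(z,'far mid',m[0],'yaw',np.degrees(np.arctan2(d[1],d[0])),'centre',m[0]-u*.055, 'w',np.linalg.norm(e[0]-e[1]))
```

```text
farL (array([0.6413, 0.3356, 0.1509]), [np.float64(0.000263313207040811), np.float64(0.0002633132070409949)])
farR (array([0.64  , 0.3489, 0.1459]), [np.float64(0.0004929410440267806), np.float64(0.0004929410440267965)])
lip1L (array([0.5629, 0.2937, 0.1417]), [np.float64(0.0002799512898020487), np.float64(0.0002799512898021308)])
lip1R (array([0.5513, 0.3273, 0.1411]), [np.float64(1.7008272556669227e-05), np.float64(1.7008272556624264e-05)])
lip2L (array([0.6293, 0.3181, 0.1422]), [np.float64(0.00017597143372794863), np.float64(0.00017597143372784593)])
lip2R (array([0.6185, 0.3519, 0.1399]), [np.float64(5.44317499331914e-06), np.float64(5.4431749932742185e-06)])
[0.5919 0.323  0.137 ] [array([0.5639, 0.2933, 0.137 ]), array([0.552 , 0.3278, 0.137 ]), array([0.6318, 0.3184, 0.137 ]), array([0.6198, 0.3525, 0.137 ])]
20.16771405608489
0.137 far mid [0.6475 0.3446 0.137 ] yaw 18.0886088771979 centre [0.5953 0.3276 0.137 ] w 0.013742880895747515
0.147 far mid [0.6418 0.3427 0.147 ] yaw 18.08860887719787 centre [0.5895 0.3257 0.147 ] w 0.013163841664830242
```

Run:
```python
from h import *
goto([0.590,0.3257,0.134],Rd(198.1))
```

```text
dx 0.0013 dy 0.0043 dz 0.5830 wx -0.0000 wy -0.0001 wz -0.0078
```

>>> carry_out([
  {"dx": 0.001,"dy": 0.004,"dz": 0.2,"wx": 0,"wy": 0,"wz": -0.008,"claw": 0.6},
  {"dx": 0.001,"dy": 0.004,"dz": 0.4,"wx": 0,"wy": 0,"wz": -0.008,"claw": 0.6},
  {"dx": 0.001,"dy": 0.004,"dz": 0.53,"wx": 0,"wy": 0,"wz": -0.008,"claw": 0.6},
  {"dx": 0.001,"dy": 0.004,"dz": 0.58,"wx": 0,"wy": 0,"wz": -0.008,"claw": 0.6},
  {"dx": 0.001,"dy": 0.004,"dz": 0.58,"wx": 0,"wy": 0,"wz": -0.008,"claw": 0.6},
  {"dx": 0.001,"dy": 0.004,"dz": 0.58,"wx": 0,"wy": 0,"wz": -0.008,"claw": 0},
  {"dx": 0.001,"dy": 0.004,"dz": 0.58,"wx": 0,"wy": 0,"wz": -0.008,"claw": 0},
  {"dx": 0.001,"dy": 0.004,"dz": 0.58,"wx": 0,"wy": 0,"wz": -0.008,"claw": 0},
  {"dx": 0.001,"dy": 0.004,"dz": 0.58,"wx": 0,"wy": 0,"wz": -0.008,"claw": 0},
  {"dx": 0.001,"dy": 0.004,"dz": 0.58,"wx": 0,"wy": 0,"wz": -0.008,"claw": 0},
  {"dx": 0.001,"dy": 0.004,"dz": 0.58,"wx": 0,"wy": 0,"wz": -0.008,"claw": 0},
  {"dx": 0.001,"dy": 0.004,"dz": 0.58,"wx": 0,"wy": 0,"wz": -0.008,"claw": 0},
], grip_force=60)

```text
clock: 5.2
eef_pos: [0.5905, 0.3273, 0.1371]
tool_rot: [[-0.949, -0.317, 0.004], [-0.317, 0.949, 0.002], [-0.004, 0.0, -1.0]]
ft_force: [-1.5, -1.8, 8.3]
grip_width: 0.0133
```

Run:
```python
from h import *
s=bot.state();print(s['eef_pos'],s['clock'],s['grip_width'],s['ft_force'],s['moment'])
snap('wrist','c6')
```

```text
[0.5905 0.3273 0.1371] 5.2 0.013324426457471781 [-1.5236 -1.8234  8.2941] [-0.2273  0.2323 -0.0427]
```

View pics/c6.png

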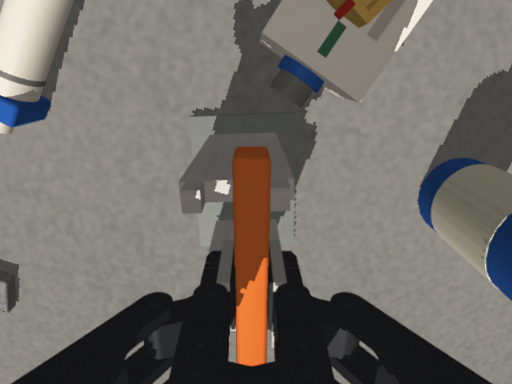

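>>> carry_out([
  {"dx": 0,"dy": 0,"dz": -0.1,"wx": 0,"wy": 0,"wz": 0,"claw": 0},
  {"dx": 0,"dy": 0,"dz": -0.25,"wx": 0,"wy": 0,"wz": 0,"claw": 0},
  {"dx": 0,"dy": 0,"dz": -0.45,"wx": 0,"wy": 0,"wz": 0,"claw": 0},
  {"dx": 0,"dy": 0,"dz": -0.6,"wx": 0,"wy": 0,"wz": 0,"claw": 0},
  {"dx": 0,"dy": 0,"dz": -0.7,"wx": 0,"wy": 0,"wz": 0,"claw": 0},
  {"dx": 0,"dy": 0,"dz": -0.7,"wx": 0,"wy": 0,"wz": 0,"claw": 0},
  {"dx": 0,"dy": 0,"dz": -0.7,"wx": 0,"wy": 0,"wz": 0,"claw": 0},
])

```text
clock: 5.83
eef_pos: [0.5898, 0.327, 0.2754]
tool_rot: [[-0.948, -0.317, 0.002], [-0.317, 0.948, 0.001], [-0.002, 0.0, -1.0]]
ft_force: [0.1, -0.4, -3.3]
grip_width: 0.0131
```

Run:
```python
from h import *
s=bot.state();print(s['eef_pos'],s['clock'],s['grip_width'],s['ft_force'],s['moment'])
snap('wrist','c7');snap('scene','c7s',(300,80,440,200),5)
goto([0.4432,0.3475,0.25],Rd(153.3))
```

```text
[0.5898 0.327  0.2754] 5.8333 0.01307912591922829 [ 0.0727 -0.4267 -3.2702] [-0.0152  0.0274  0.0102]
dx 0.6598 dy 0.3300 dz 0.1146 wx -0.0008 wy -0.0013 wz 0.5019
```

View pics/c7.png

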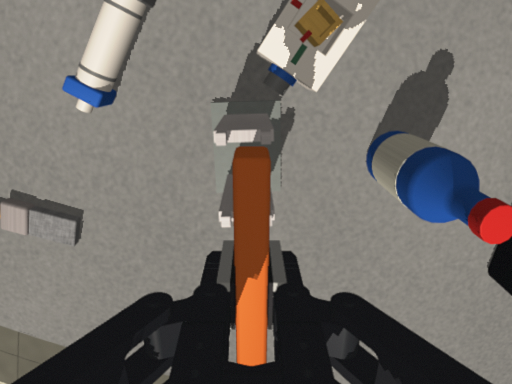

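View pics/c7s.png

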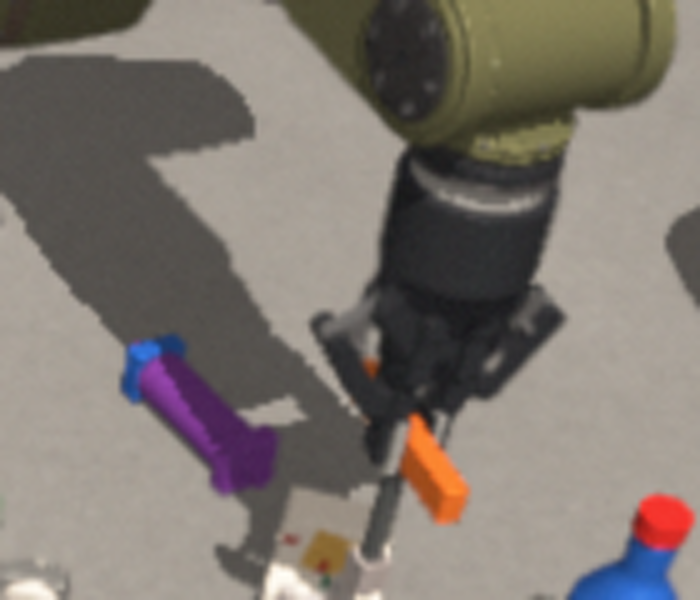

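```bash
cat >> h.py <<'E'
def keypts(ox=0,oy=0,zt=-0.111,tilt=0):
    """handle box corners in tool frame; key centre offset ox; handle mid z offset zt+.111"""
    P=[]
    for x in(-.055,.055):
        for y in(-.007,.007):
            for z in(.100,.122): P.append((x,y,z))
    return np.array(P)
E
python3 - <<'E'
from h import *
import json
im=cv2.imread('pics/c7_raw.png')
cv2.imwrite('pics/c7a.png',cv2.resize(im[130:384,190:310],None,fx=3,fy=2.3,interpolation=cv2.INTER_CUBIC))
st=json.load(open('pics/c7.json'));C=cam('wrist',st);R=np.array(st['tool_rot']);p=np.array(st['eef_pos'])
for x in(-.055,.055):
  for h in(.1,.122):
    q=[p+R@np.array([x,y,.109-h]) for y in(-.007,.007)]
    print(x,h,proj(C,np.array(q)).round(1).tolist())
E
```

```text
-0.055 0.1 [[237.1, 354.8], [263.6, 354.8]]
-0.055 0.122 [[235.3, 390.5], [265.1, 390.5]]
0.055 0.1 [[233.0, 148.8], [267.2, 148.8]]
0.055 0.122 [[229.7, 162.3], [270.0, 162.3]]
```

View pics/c7a.png

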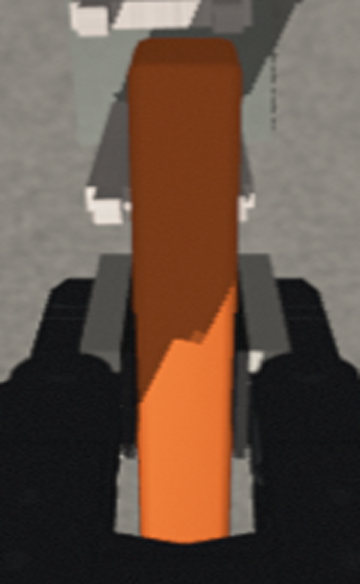

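Run:
```python
from h import *
for i in range(2):
    s=bot.state();print(s['clock'],s['eef_pos'],s['qpos'])
im=cv2.imread('pics/c7_raw.png')
cv2.imwrite('pics/c7b.png',cv2.resize(im[0:110,240:380],None,fx=5,fy=5,interpolation=cv2.INTER_CUBIC))
```

```text
5.9333 [0.5893 0.3267 0.2726] [ 25.8917  32.9323  61.6871  -0.0002  85.5133 -82.5784]
5.9333 [0.5893 0.3267 0.2726] [ 25.8917  32.9323  61.6871  -0.0002  85.5133 -82.5784]
```

View pics/c7b.png

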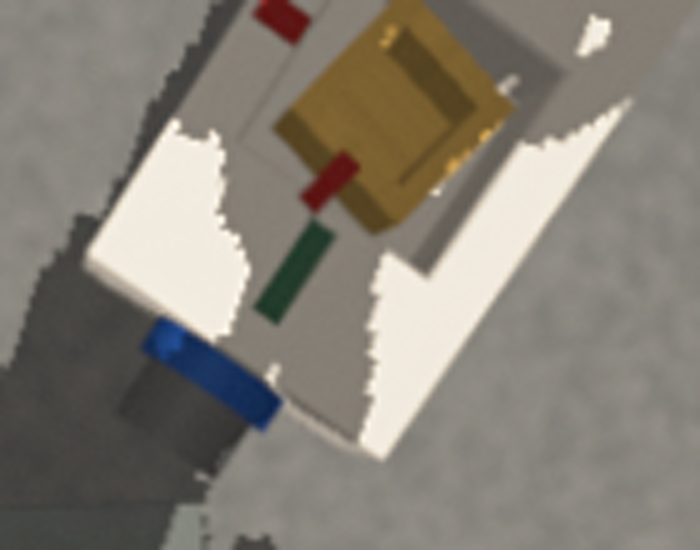

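Run:
```python
from h import *
from scipy.optimize import least_squares
C4=camf('c4');C7=camf('c7')
f4=lambda p:np.array(p)/4.2+np.array([190,50]); f7=lambda p:np.array(p)/5+np.array([240,0])
print(tri([(C4,f4((182,434))),(C7,f7((88,255)))]),tri([(C4,f4((402,487))),(C7,f7((382,458)))]))
# corners: order (-x,-y)?: c4 (273,72)->world(.3817,.3273) = -x,-y ; (506,133): -x,+y ; (402,487): +x,+y ; (182,434): +x,-y
loc=np.array([(-.055,-.035),(-.055,.035),(.055,.035),(.055,-.035)])
o4=np.array([f4(p) for p in[(273,72),(506,133),(402,487),(182,434)]])
o7=np.array([f7(p) for p in[(382,458),(88,255)]])
def W(q,l):
    c,s=np.cos(q[2]),np.sin(q[2]); return np.c_[q[0]+c*l[:,0]-s*l[:,1],q[1]+s*l[:,0]+c*l[:,1],np.full(len(l),.06)]
for w4,w7 in((1,0),(1,1),(0,1)):
    r=least_squares(lambda q:np.r_[w4*(proj(C4,W(q,loc))-o4).ravel(),w7*(proj(C7,W(q,loc[2:]))-o7).ravel()],[.443,.347,-.25])
    print(r.x[:2],np.degrees(r.x[2]),r.fun)
```

```text
(array([0.4877, 0.2997, 0.0629]), [np.float64(0.00016372298112849883), np.float64(0.00016372298112861115)]) (array([0.505 , 0.3673, 0.061 ]), [np.float64(0.00042278992791914573), np.float64(0.0004227899279191594)])
[0.4435 0.3475] -14.360860203887283 [-0.1118 -0.2006 -0.1932  0.281  -0.1019  0.0745  0.4213 -0.1776  0.
  0.     -0.      0.    ]
[0.4433 0.3474] -14.469708317092444 [-0.102  -0.4633 -0.2043  0.1325 -0.2669 -0.0935  0.2693 -0.4466  0.1975
  0.5324 -0.179   0.1617]
[0.443  0.3472] -14.383634611066954 [-0.     -0.     -0.     -0.     -0.     -0.      0.     -0.      0.2309
  0.1576 -0.223  -0.1385]
```

Run:
```python
from h import *
goto([0.4442,0.3470,0.20],Rd(153.3))
```

```text
dx 0.6553 dy 0.3261 dz 0.3646 wx -0.0008 wy -0.0013 wz 0.5019
```

>>> carry_out([
  {"dx": 0.2,"dy": 0.1,"dz": 0,"wx": 0,"wy": 0,"wz": 0.1,"claw": 0},
  {"dx": 0.4,"dy": 0.2,"dz": 0,"wx": 0,"wy": 0,"wz": 0.2,"claw": 0},
  {"dx": 0.6,"dy": 0.3,"dz": 0,"wx": 0,"wy": 0,"wz": 0.3,"claw": 0},
  {"dx": 0.655,"dy": 0.326,"dz": 0.1,"wx": 0,"wy": 0,"wz": 0.4,"claw": 0},
  {"dx": 0.655,"dy": 0.326,"dz": 0.2,"wx": 0,"wy": 0,"wz": 0.45,"claw": 0},
  {"dx": 0.655,"dy": 0.326,"dz": 0.3,"wx": 0,"wy": 0,"wz": 0.5,"claw": 0},
  {"dx": 0.655,"dy": 0.326,"dz": 0.365,"wx": 0,"wy": 0,"wz": 0.502,"claw": 0},
  {"dx": 0.655,"dy": 0.326,"dz": 0.365,"wx": 0,"wy": 0,"wz": 0.502,"claw": 0},
  {"dx": 0.655,"dy": 0.326,"dz": 0.365,"wx": 0,"wy": 0,"wz": 0.502,"claw": 0},
  {"dx": 0.655,"dy": 0.326,"dz": 0.365,"wx": 0,"wy": 0,"wz": 0.502,"claw": 0},
])

```text
clock: 6.77
eef_pos: [0.4449, 0.3473, 0.2016]
tool_rot: [[-0.894, 0.448, 0.0], [0.448, 0.894, 0.0], [-0.0, 0.0, -1.0]]
ft_force: [0.0, -0.5, -2.2]
grip_width: 0.0129
```

Run:
```python
from h import *
s=bot.state();print(s['eef_pos'],s['clock'],s['grip_width'],s['ft_force'],s['moment'])
snap('scene','c8s',(330,120,430,220),6);snap('wrist','c8')
goto([0.4442,0.3470,0.17],Rd(153.3))
S=cam('scene');print(proj(S,[[.4433,.3474,.06],[.4433,.3474,.09],[.4433,.3474,.19]]))
```

```text
[0.4449 0.3473 0.2016] 6.7667 0.012908707773233427 [ 0.043  -0.4755 -2.1782] [ 0.0131  0.0173 -0.0243]
dx 0.0031 dy -0.0037 dz 0.1603 wx 0.0006 wy 0.0004 wz 0.0007
[[367.0606 189.5254]
 [368.9135 182.6334]
 [375.4901 157.8909]]
```

View pics/c8s.png

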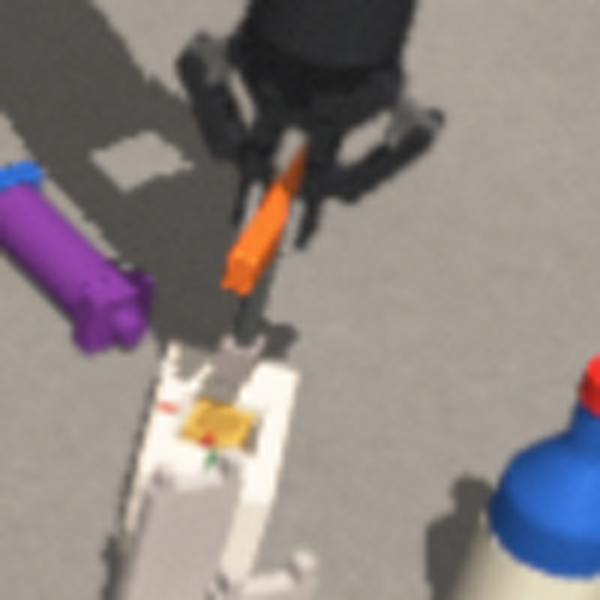

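View pics/c8.png

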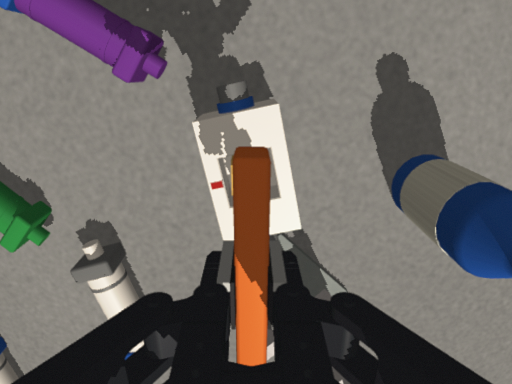

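>>> carry_out([
  {"dx": 0.003,"dy": -0.003,"dz": 0.06,"wx": 0,"wy": 0,"wz": 0,"claw": 0},
  {"dx": 0.003,"dy": -0.003,"dz": 0.12,"wx": 0,"wy": 0,"wz": 0,"claw": 0},
  {"dx": 0.003,"dy": -0.003,"dz": 0.16,"wx": 0,"wy": 0,"wz": 0,"claw": 0},
  {"dx": 0.003,"dy": -0.003,"dz": 0.18,"wx": 0,"wy": 0,"wz": 0,"claw": 0},
  {"dx": 0.003,"dy": -0.003,"dz": 0.18,"wx": 0,"wy": 0,"wz": 0,"claw": 0},
])

```text
clock: 7.28
eef_pos: [0.4437, 0.3468, 0.1642]
tool_rot: [[-0.893, 0.449, -0.001], [0.449, 0.893, -0.001], [0.001, -0.001, -1.0]]
ft_force: [0.7, 0.3, -1.6]
grip_width: 0.0129
```

Run:
```python
from h import *
s=bot.state();print(s['eef_pos'],s['clock'],s['grip_width'],s['ft_force'],s['moment'])
snap('wrist','c9',(150,80,350,280),3)
```

```text
[0.4437 0.3468 0.1642] 7.2833 0.012948854572873637 [ 0.7158  0.3162 -1.5637] [-0.0403  0.0272 -0.0463]
```

View pics/c9.png

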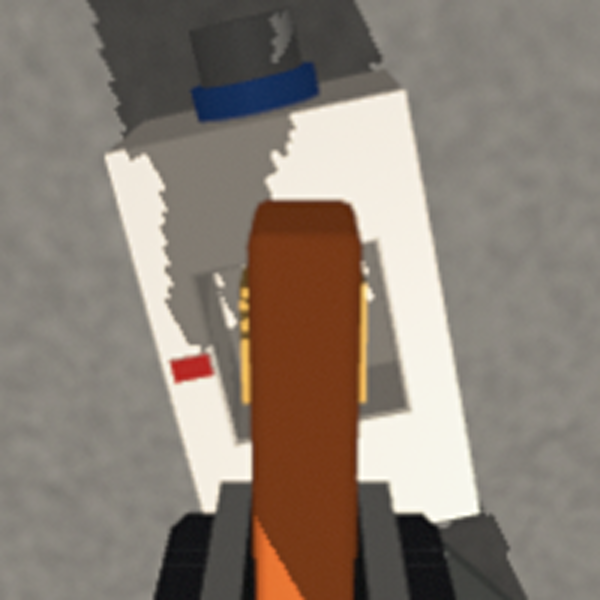

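>>> carry_out([
  {"dx": 0,"dy": 0,"dz": 0.03,"wx": 0,"wy": 0,"wz": 0,"claw": 0},
  {"dx": 0,"dy": 0,"dz": 0.05,"wx": 0,"wy": 0,"wz": 0,"claw": 0},
  {"dx": 0,"dy": 0,"dz": 0.07,"wx": 0,"wy": 0,"wz": 0,"claw": 0},
  {"dx": 0,"dy": 0,"dz": 0.07,"wx": 0,"wy": 0,"wz": 0,"claw": 0},
])

```text
clock: 7.67
eef_pos: [0.4437, 0.3469, 0.1504]
tool_rot: [[-0.893, 0.449, -0.001], [0.449, 0.893, -0.001], [0.001, -0.001, -1.0]]
ft_force: [-0.1, -1.0, -2.6]
grip_width: 0.013
```

Run:
```python
from h import *
s=bot.state();print(s['eef_pos'],s['clock'],s['grip_width'],s['ft_force'],s['moment'])
```

```text
[0.4437 0.3469 0.1504] 7.6667 0.012955412406280042 [-0.0794 -1.0003 -2.5521] [-0.0254 -0.0087 -0.0274]
```

>>> carry_out([
  {"dx": 0,"dy": 0,"dz": 0.012,"wx": 0,"wy": 0,"wz": 0.05,"claw": 0},
  {"dx": 0,"dy": 0,"dz": 0.012,"wx": 0,"wy": 0,"wz": 0.11,"claw": 0},
  {"dx": 0,"dy": 0,"dz": 0.012,"wx": 0,"wy": 0,"wz": 0.17,"claw": 0},
  {"dx": 0,"dy": 0,"dz": 0.012,"wx": 0,"wy": 0,"wz": 0.23,"claw": 0},
  {"dx": 0,"dy": 0,"dz": 0.012,"wx": 0,"wy": 0,"wz": 0.29,"claw": 0},
  {"dx": 0,"dy": 0,"dz": 0.012,"wx": 0,"wy": 0,"wz": 0.35,"claw": 0},
  {"dx": 0,"dy": 0,"dz": 0.012,"wx": 0,"wy": 0,"wz": 0.4,"claw": 0},
  {"dx": 0,"dy": 0,"dz": 0.012,"wx": 0,"wy": 0,"wz": 0.4,"claw": 0},
])

```text
clock: 8.33
eef_pos: [0.4438, 0.3465, 0.1486]
tool_rot: [[-0.455, 0.89, -0.001], [0.89, 0.455, -0.001], [-0.001, -0.002, -1.0]]
ft_force: [-1.0, -5.1, -3.7]
grip_width: 0.013
```

Run:
```python
from h import *
s=bot.state();print(s['eef_pos'],s['clock'],s['grip_width'],s['ft_force'],s['moment']);R=np.array(s['tool_rot']);print(np.degrees(np.arctan2(R[1,0],R[0,0])))
snap('wrist','d1',(150,80,350,280),3)
```

```text
[0.4438 0.3465 0.1486] 8.3333 0.012982566565606597 [-0.9762 -5.1357 -3.6824] [-1.097   0.234   0.1011]
117.09415823119406
```

View pics/d1.png

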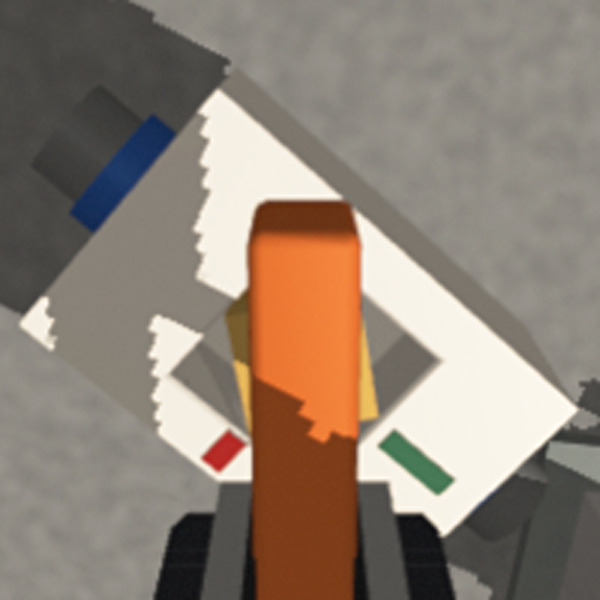

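>>> carry_out([
  {"dx": 0,"dy": 0,"dz": 0,"wx": 0,"wy": 0,"wz": 0.06,"claw": 0},
  {"dx": 0,"dy": 0,"dz": 0,"wx": 0,"wy": 0,"wz": 0.12,"claw": 0},
  {"dx": 0,"dy": 0,"dz": 0,"wx": 0,"wy": 0,"wz": 0.18,"claw": 0},
  {"dx": 0,"dy": 0,"dz": 0,"wx": 0,"wy": 0,"wz": 0.24,"claw": 0},
  {"dx": 0,"dy": 0,"dz": 0,"wx": 0,"wy": 0,"wz": 0.3,"claw": 0},
  {"dx": 0,"dy": 0,"dz": 0,"wx": 0,"wy": 0,"wz": 0.36,"claw": 0},
  {"dx": 0,"dy": 0,"dz": 0,"wx": 0,"wy": 0,"wz": 0.42,"claw": 0},
  {"dx": 0,"dy": 0,"dz": 0,"wx": 0,"wy": 0,"wz": 0.48,"claw": 0},
  {"dx": 0,"dy": 0,"dz": 0,"wx": 0,"wy": 0,"wz": 0.52,"claw": 0},
  {"dx": 0,"dy": 0,"dz": 0,"wx": 0,"wy": 0,"wz": 0.54,"claw": 0},
  {"dx": 0,"dy": 0,"dz": 0,"wx": 0,"wy": 0,"wz": 0.54,"claw": 0},
])

```text
clock: 9.3
eef_pos: [0.4434, 0.3466, 0.1486]
tool_rot: [[0.362, 0.932, -0.002], [0.932, -0.362, -0.001], [-0.002, -0.001, -1.0]]
ft_force: [-4.1, -5.2, -2.1]
grip_width: 0.0132
```

Run:
```python
from h import *
s=bot.state();print(s['eef_pos'],s['clock'],s['grip_width'],s['ft_force'],s['moment']);R=np.array(s['tool_rot']);print(np.degrees(np.arctan2(R[1,0],R[0,0])))
```

```text
[0.4434 0.3466 0.1486] 9.3 0.013215074501044633 [-4.1115 -5.2221 -2.1244] [-1.2557  0.9327  0.1172]
68.77305694563995
```

>>> carry_out([
  {"dx": 0,"dy": 0,"dz": 0,"wx": 0,"wy": 0,"wz": 0.02,"claw": 0},
  {"dx": 0,"dy": 0,"dz": 0,"wx": 0,"wy": 0,"wz": 0.04,"claw": 0},
  {"dx": 0,"dy": 0,"dz": 0,"wx": 0,"wy": 0,"wz": 0.05,"claw": 0},
  {"dx": 0,"dy": 0,"dz": 0,"wx": 0,"wy": 0,"wz": 0.05,"claw": 0},
])

```text
clock: 9.63
eef_pos: [0.4434, 0.3466, 0.1485]
tool_rot: [[0.433, 0.901, -0.002], [0.901, -0.433, -0.001], [-0.002, -0.001, -1.0]]
ft_force: [-3.5, -5.2, -2.7]
grip_width: 0.0131
```

Run:
```python
from h import *
s=bot.state();print(s['eef_pos'],s['clock'],s['grip_width'],s['ft_force'],s['moment']);R=np.array(s['tool_rot']);print(np.degrees(np.arctan2(R[1,0],R[0,0])))
snap('wrist','d2',(150,80,350,280),3)
```

```text
[0.4434 0.3466 0.1485] 9.6333 0.013080912762017864 [-3.47   -5.1535 -2.7352] [-1.2438  0.9414  0.331 ]
64.35080975440472
```

View pics/d2.png

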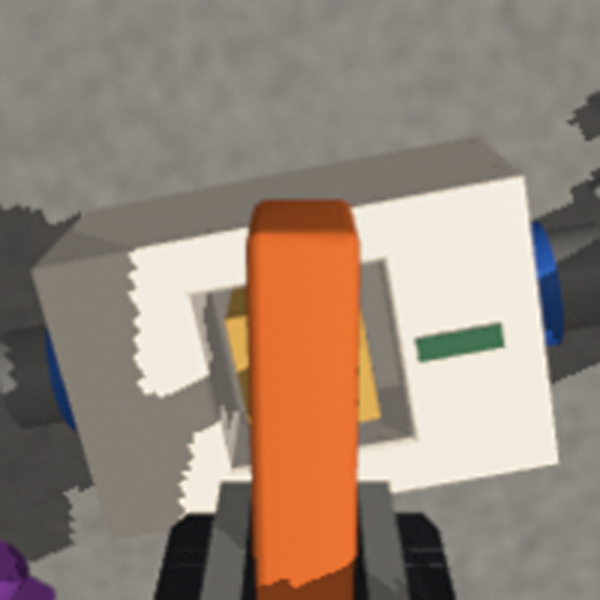

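>>> carry_out([
  {"dx": 0,"dy": 0,"dz": 0,"wx": 0,"wy": 0,"wz": 0.02,"claw": 0},
  {"dx": 0,"dy": 0,"dz": 0,"wx": 0,"wy": 0,"wz": 0.04,"claw": 0},
  {"dx": 0,"dy": 0,"dz": 0,"wx": 0,"wy": 0,"wz": 0.04,"claw": 0},
])

```text
clock: 9.93
eef_pos: [0.4435, 0.3467, 0.1486]
tool_rot: [[0.489, 0.872, -0.001], [0.872, -0.489, -0.001], [-0.002, -0.001, -1.0]]
ft_force: [-3.8, -3.9, -2.0]
grip_width: 0.0131
```

Run:
```python
from h import *
s=bot.state();print(s['eef_pos'],s['clock'],s['grip_width'],s['ft_force'],s['moment']);R=np.array(s['tool_rot']);print(np.degrees(np.arctan2(R[1,0],R[0,0])))
snap('wrist','d3',(150,80,350,280),3)
```

```text
[0.4435 0.3467 0.1486] 9.9333 0.013117784502716816 [-3.8342 -3.9334 -1.9565] [-1.0845  0.8596  0.8135]
60.74333794614809
```

View pics/d3.png

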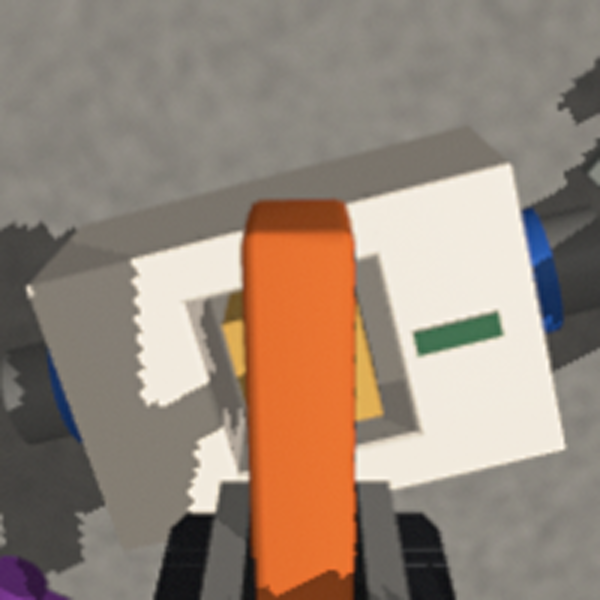

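>>> carry_out([
  {"dx": 0,"dy": 0,"dz": 0,"wx": 0,"wy": 0,"wz": -0.06,"claw": 0},
  {"dx": 0,"dy": 0,"dz": 0,"wx": 0,"wy": 0,"wz": -0.11,"claw": 0},
  {"dx": 0,"dy": 0,"dz": 0,"wx": 0,"wy": 0,"wz": -0.11,"claw": 0},
  {"dx": 0,"dy": 0,"dz": 0,"wx": 0,"wy": 0,"wz": -0.11,"claw": 0.5},
  {"dx": 0,"dy": 0,"dz": 0,"wx": 0,"wy": 0,"wz": -0.11,"claw": 0.5},
  {"dx": 0,"dy": 0,"dz": 0,"wx": 0,"wy": 0,"wz": -0.11,"claw": 0.5},
  {"dx": 0,"dy": 0,"dz": 0,"wx": 0,"wy": 0,"wz": -0.11,"claw": 0.5},
  {"dx": 0,"dy": 0,"dz": -0.1,"wx": 0,"wy": 0,"wz": -0.11,"claw": 0.5},
  {"dx": 0,"dy": 0,"dz": -0.3,"wx": 0,"wy": 0,"wz": -0.11,"claw": 0.5},
  {"dx": 0,"dy": 0,"dz": -0.5,"wx": 0,"wy": 0,"wz": -0.11,"claw": 0.5},
  {"dx": 0,"dy": 0,"dz": -0.7,"wx": 0,"wy": 0,"wz": -0.11,"claw": 0.5},
  {"dx": 0,"dy": 0,"dz": -0.7,"wx": 0,"wy": 0,"wz": -0.11,"claw": 0.5},
])

```text
clock: 10.98
eef_pos: [0.4453, 0.3481, 0.2975]
tool_rot: [[0.334, 0.942, 0.01], [0.942, -0.334, 0.007], [0.01, 0.007, -1.0]]
ft_force: [0.3, 0.7, 0.5]
grip_width: 0.043
```

Run:
```python
from h import *
s=bot.state();print(s['eef_pos'],s['clock'],s['grip_width'],s['ft_force'],s['moment']);R=np.array(s['tool_rot']);print(np.degrees(np.arctan2(R[1,0],R[0,0])))
snap('wrist','d4')
```

```text
[0.4453 0.3481 0.2975] 10.9833 0.04303233359093481 [0.2533 0.699  0.5212] [-0.0129 -0.0132  0.0215]
70.47900211926188
```

View pics/d4.png

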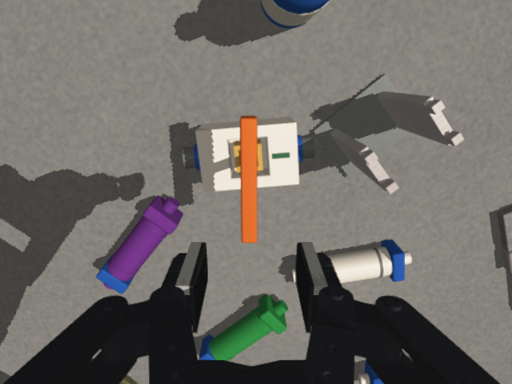

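Run:
```python
from h import *
goto([0.49,0.145,0.26],Rd(-4))
```

```text
dx -0.8809 dy 0.5509 dz 0.1635 wx -0.0002 wy -0.0056 wz 0.8275
```

>>> carry_out([
  {"dx": -0.88,"dy": 0.55,"dz": 0.16,"wx": 0,"wy": 0,"wz": 0.83,"claw": 0.85},
  {"dx": -0.88,"dy": 0.55,"dz": 0.16,"wx": 0,"wy": 0,"wz": 0.83,"claw": 0.85},
  {"dx": -0.88,"dy": 0.55,"dz": 0.16,"wx": 0,"wy": 0,"wz": 0.83,"claw": 0.85},
  {"dx": -0.88,"dy": 0.55,"dz": 0.16,"wx": 0,"wy": 0,"wz": 0.83,"claw": 0.85},
  {"dx": -0.88,"dy": 0.55,"dz": 0.16,"wx": 0,"wy": 0,"wz": 0.83,"claw": 0.85},
  {"dx": -0.88,"dy": 0.55,"dz": 0.16,"wx": 0,"wy": 0,"wz": 0.83,"claw": 0.85},
  {"dx": -0.88,"dy": 0.55,"dz": 0.16,"wx": 0,"wy": 0,"wz": 0.83,"claw": 0.85},
  {"dx": -0.88,"dy": 0.55,"dz": 0.16,"wx": 0,"wy": 0,"wz": 0.83,"claw": 0.85},
  {"dx": -0.88,"dy": 0.55,"dz": 0.16,"wx": 0,"wy": 0,"wz": 0.83,"claw": 0.85},
  {"dx": -0.88,"dy": 0.55,"dz": 0.16,"wx": 0,"wy": 0,"wz": 0.83,"claw": 0.85},
  {"dx": -0.88,"dy": 0.55,"dz": 0.16,"wx": 0,"wy": 0,"wz": 0.83,"claw": 0.85},
  {"dx": -0.88,"dy": 0.55,"dz": 0.16,"wx": 0,"wy": 0,"wz": 0.83,"claw": 0.85},
])

```text
clock: 12.03
eef_pos: [0.4887, 0.1444, 0.256]
tool_rot: [[0.997, -0.076, -0.001], [-0.076, -0.997, -0.0], [-0.001, 0.0, -1.0]]
ft_force: [-0.7, 0.1, -0.0]
grip_width: 0.0724
```

Run:
```python
from h import *
s=bot.state();print(s['eef_pos'],s['clock'],s['grip_width']);R=np.array(s['tool_rot']);print(np.degrees(np.arctan2(R[1,0],R[0,0])))
snap('wrist','e1')
```

```text
[0.4887 0.1444 0.256 ] 12.0333 0.07242006916023314
-4.374172608493906
```

View pics/e1.png

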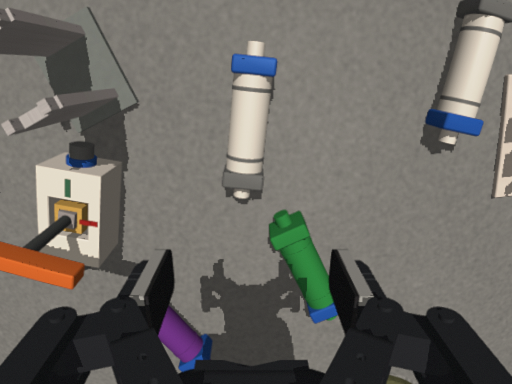

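Run:
```python
import cv2
a=cv2.imread('pics/e1_raw.png')
cv2.imwrite('pics/e1a.png',cv2.resize(a[35:205,195:305],None,fx=5,fy=3.5,interpolation=cv2.INTER_CUBIC))
```

```text
(no output)
```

View pics/e1a.png

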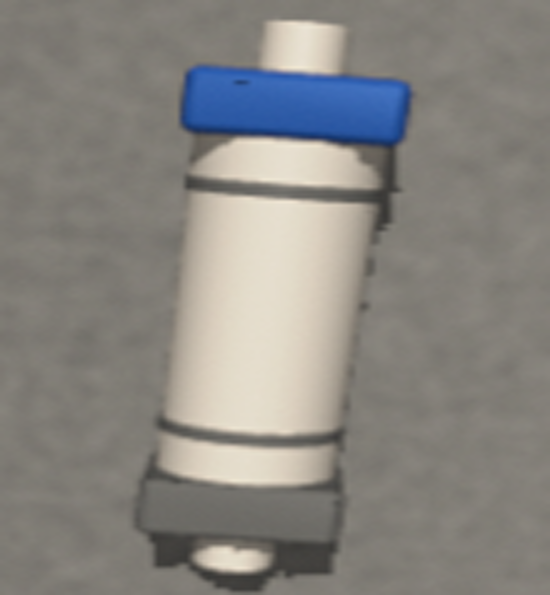

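Run:
```python
from h import *
C=camf('e1');f=lambda p:np.array(p)/[5,3.5]+[195,35]
b=[atz(C,f(p),.044) for p in[(187,67),(410,80),(405,143),(182,130)]];g=[atz(C,f(p),.044) for p in[(148,480),(342,489),(340,540),(138,530)]]
for q in(b,g): print([np.linalg.norm(q[i]-q[(i+1)%4]).round(4) for i in range(4)],np.mean(q,0))
B=np.mean(b,0);G=np.mean(g,0);d=B-G;print(np.linalg.norm(d),(B+G)/2,'yaw',np.degrees(np.arctan2(d[1],d[0])))
# z triangulation with c4 blue-cap centre
a=cv2.imread('pics/c4_raw.png');hsv=cv2.cvtColor(a,cv2.COLOR_BGR2HSV)
e=cv2.imread('pics/e1_raw.png');
def bl(im,box):
    h=cv2.cvtColor(im,cv2.COLOR_BGR2HSV);m=cv2.inRange(h,(100,120,60),(130,255,255));M=np.zeros_like(m);x0,y0,x1,y1=box;M[y0:y1,x0:x1]=m[y0:y1,x0:x1];mm=cv2.moments(M,True);return np.array([mm['m10'],mm['m01']])/mm['m00'],mm['m00']
p4=bl(a,(100,190,155,230));p1=bl(e,(220,45,285,85));print(p4,p1,tri([(camf('c4'),p4[0]),(C,p1[0])]))
goto([*((B+G)/2)[:2],0.1],Rd(np.degrees(np.arctan2(d[1],d[0]))))
```

```text
[np.float64(0.0425), np.float64(0.0166), np.float64(0.0431), np.float64(0.0166)] [0.5807 0.1346 0.044 ]
[np.float64(0.0408), np.float64(0.0162), np.float64(0.0431), np.float64(0.016)] [0.4657 0.1545 0.044 ]
0.11670029066998651 [0.5232 0.1446 0.044 ] yaw -9.849727243221883
(array([126.0517, 212.2481]), 387.0) (array([253.5995,  64.6922]), 809.0) (array([0.582 , 0.1358, 0.0339]), [np.float64(0.0010153869125409823), np.float64(0.0010153869125411686)])
dx 0.1725 dy -0.0136 dz 0.7805 wx 0.0001 wy 0.0006 wz 0.0634
```

>>> carry_out([
  {"dx": 0.172,"dy": -0.014,"dz": 0.2,"wx": 0,"wy": 0,"wz": 0.063,"claw": 0.85},
  {"dx": 0.172,"dy": -0.014,"dz": 0.4,"wx": 0,"wy": 0,"wz": 0.063,"claw": 0.85},
  {"dx": 0.172,"dy": -0.014,"dz": 0.6,"wx": 0,"wy": 0,"wz": 0.063,"claw": 0.85},
  {"dx": 0.172,"dy": -0.014,"dz": 0.75,"wx": 0,"wy": 0,"wz": 0.063,"claw": 0.85},
  {"dx": 0.172,"dy": -0.014,"dz": 0.78,"wx": 0,"wy": 0,"wz": 0.063,"claw": 0.85},
  {"dx": 0.172,"dy": -0.014,"dz": 0.78,"wx": 0,"wy": 0,"wz": 0.063,"claw": 0.85},
])

```text
clock: 12.58
eef_pos: [0.5224, 0.1445, 0.0992]
tool_rot: [[0.985, -0.17, -0.004], [-0.17, -0.985, -0.001], [-0.004, 0.002, -1.0]]
ft_force: [-0.1, -1.3, 0.1]
grip_width: 0.0726
```

Run:
```python
from h import *
s=bot.state();print(s['eef_pos'],s['clock'])
snap('wrist','e2')
goto([0.5232,.1446,0.026],Rd(-9.85))
```

```text
[0.5224 0.1445 0.0992] 12.5833
dx -0.0019 dy 0.0011 dz 0.3779 wx 0.0000 wy 0.0002 wz 0.0006
```

View pics/e2.png

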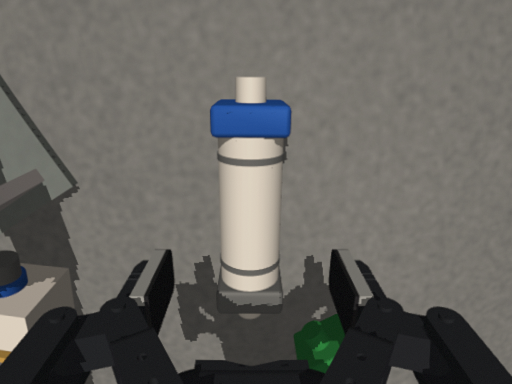

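>>> carry_out([
  {"dx": 0,"dy": 0.001,"dz": 0.15,"wx": 0,"wy": 0,"wz": 0,"claw": 0.85},
  {"dx": 0,"dy": 0.001,"dz": 0.3,"wx": 0,"wy": 0,"wz": 0,"claw": 0.85},
  {"dx": 0,"dy": 0.001,"dz": 0.36,"wx": 0,"wy": 0,"wz": 0,"claw": 0.85},
  {"dx": 0,"dy": 0.001,"dz": 0.37,"wx": 0,"wy": 0,"wz": 0,"claw": 0.85},
  {"dx": 0,"dy": 0.001,"dz": 0.37,"wx": 0,"wy": 0,"wz": 0,"claw": 0.3},
  {"dx": 0,"dy": 0.001,"dz": 0.37,"wx": 0,"wy": 0,"wz": 0,"claw": 0.3},
  {"dx": 0,"dy": 0.001,"dz": 0.37,"wx": 0,"wy": 0,"wz": 0,"claw": 0.3},
  {"dx": 0,"dy": 0.001,"dz": 0.37,"wx": 0,"wy": 0,"wz": 0,"claw": 0.3},
  {"dx": 0,"dy": 0.001,"dz": 0.37,"wx": 0,"wy": 0,"wz": 0,"claw": 0.3},
  {"dx": 0,"dy": 0.001,"dz": 0.37,"wx": 0,"wy": 0,"wz": 0,"claw": 0.3},
], grip_force=45)

```text
clock: 13.47
eef_pos: [0.5245, 0.1448, 0.0292]
tool_rot: [[0.985, -0.171, 0.003], [-0.171, -0.985, 0.001], [0.003, -0.001, -1.0]]
ft_force: [-2.7, -0.1, 9.6]
grip_width: 0.0385
```

Run:
```python
from h import *
s=bot.state();print(s['eef_pos'],s['clock'],s['grip_width'],s['ft_force'])
```

```text
[0.5245 0.1448 0.0292] 13.4667 0.03850640099645486 [-2.7131 -0.0832  9.6209]
```

>>> carry_out([
  {"dx": 0,"dy": 0,"dz": -0.2,"wx": 0,"wy": 0,"wz": 0,"claw": 0.3},
  {"dx": 0,"dy": 0,"dz": -0.4,"wx": 0,"wy": 0,"wz": 0,"claw": 0.3},
  {"dx": 0,"dy": 0,"dz": -0.6,"wx": 0,"wy": 0,"wz": 0,"claw": 0.3},
  {"dx": 0,"dy": 0,"dz": -0.8,"wx": 0,"wy": 0,"wz": 0,"claw": 0.3},
  {"dx": 0,"dy": 0,"dz": -0.9,"wx": 0,"wy": 0,"wz": 0,"claw": 0.3},
  {"dx": 0,"dy": 0,"dz": -0.9,"wx": 0,"wy": 0,"wz": 0,"claw": 0.3},
])

```text
clock: 13.97
eef_pos: [0.5249, 0.1448, 0.2134]
tool_rot: [[0.985, -0.171, 0.01], [-0.171, -0.985, 0.002], [0.009, -0.004, -1.0]]
ft_force: [0.3, -0.4, -1.5]
grip_width: 0.0382
```

Run:
```python
from h import *
s=bot.state();print(s['eef_pos'],s['clock'],s['grip_width'],s['ft_force'])
snap('wrist','e3')
a=cv2.imread('pics/c1_raw.png')
cv2.imwrite('pics/c1a.png',cv2.resize(a[40:190,125:375],None,fx=3.2,fy=3.2,interpolation=cv2.INTER_CUBIC))
```

```text
[0.5249 0.1448 0.2134] 13.9667 0.03822934005787007 [ 0.2503 -0.4071 -1.5105]
```

View pics/e3.png

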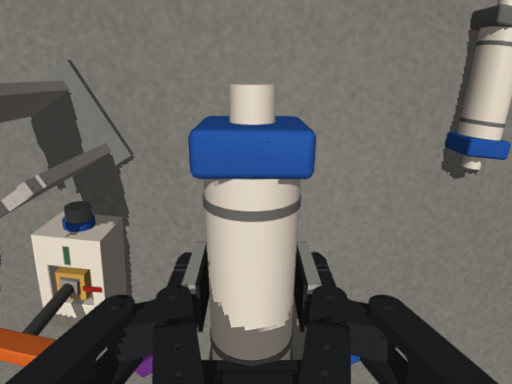

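View pics/c1a.png

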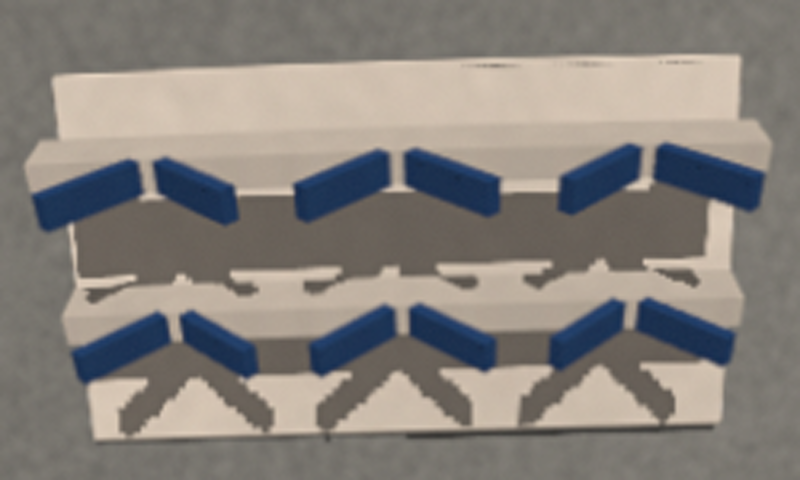

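Run:
```python
from h import *
from scipy.optimize import least_squares
C=camf('c1');f=lambda p:np.array(p)/3.2+[125,40]
oc=np.array([f(p) for p in[(53,76),(740,55),(722,422),(95,438)]])
P=[atz(C,p,.008) for p in oc]
for i in range(4): print(P[i],np.linalg.norm(P[i]-P[(i+1)%4]))
loc=np.array([(.075,.135),(.075,-.135),(-.075,-.135),(-.075,.135)])
def W(q,l,z):
    c,s=np.cos(q[2]),np.sin(q[2]); return np.c_[q[0]+c*l[:,0]-s*l[:,1],q[1]+s*l[:,0]+c*l[:,1],z*np.ones(len(l))]
r=least_squares(lambda q:(proj(C,W(q,loc,.008))-oc).ravel(),[.48,-.29,0]);q=r.x
print(q[:2],np.degrees(q[2]),r.fun)
# predicted axis points
for y in(.085,0,-.085):
    for s in(1,-1):
        X=W(q,np.array([(s*.03*np.cos(.35),y)]),.085+s*.03*np.sin(.35)-.026);print(y,s,X,(proj(C,X)-[125,40])*3.2)
# tie in a_top
T=cam('top');print(proj(T,W(q,loc,.008)))
```

```text
[ 0.557 -0.154  0.008] 0.2674369647136119
[ 0.5645 -0.4213  0.008 ] 0.1484632894750336
[ 0.4161 -0.4268  0.008 ] 0.26870603610321997
[ 0.4092 -0.1581  0.008 ] 0.147909237255145
[ 0.4865 -0.29  ] 1.6102345197087242 [-0.864  -0.4858  1.2404 -0.6217  0.1705  0.5641 -0.5901  1.0311]
0.085 1 [[ 0.5123 -0.2043  0.0693]] [[152.3815 203.6864]]
0.085 -1 [[ 0.4559 -0.2058  0.0487]] [[178.9996 350.9632]]
0 1 [[ 0.5146 -0.2892  0.0693]] [[398.9648 194.941 ]]
0 -1 [[ 0.4583 -0.2908  0.0487]] [[403.7809 344.0123]]
-0.085 1 [[ 0.517  -0.3742  0.0693]] [[646.6553 188.9284]]
-0.085 -1 [[ 0.4607 -0.3758  0.0487]] [[629.4372 338.0978]]
[[287.882  185.8763]
 [354.1885 183.9559]
 [356.1931 220.9582]
 [289.3072 223.169 ]]
```

Run:
```python
from h import *
import json
st=json.load(open('pics/e3.json'));C=cam('wrist',st);R=np.array(st['tool_rot']);p=np.array(st['eef_pos'])
for d in(.003,.007):
  for x,z in((.05,-.022),(.068,-.022),(.068,.022)):
    q=np.array([p+R@np.array([x,y,d+z]) for y in(-.022,.022)]);print(d,x,z,proj(C,q).round(1).tolist())
im=cv2.imread('pics/e3_raw.png');cv2.imwrite('pics/e3a.png',cv2.resize(im[70:300,170:340],None,fx=3,fy=2.6,interpolation=cv2.INTER_CUBIC))
```

```text
0.003 0.05 -0.022 [[186.5, 180.0], [317.7, 180.0]]
0.003 0.068 -0.022 [[183.2, 126.1], [321.2, 126.1]]
0.003 0.068 0.022 [[202.3, 111.5], [301.4, 111.5]]
0.007 0.05 -0.022 [[188.6, 176.5], [315.6, 176.5]]
0.007 0.068 -0.022 [[185.5, 124.4], [318.8, 124.3]]
0.007 0.068 0.022 [[203.5, 110.6], [300.2, 110.6]]
```

View pics/e3a.png

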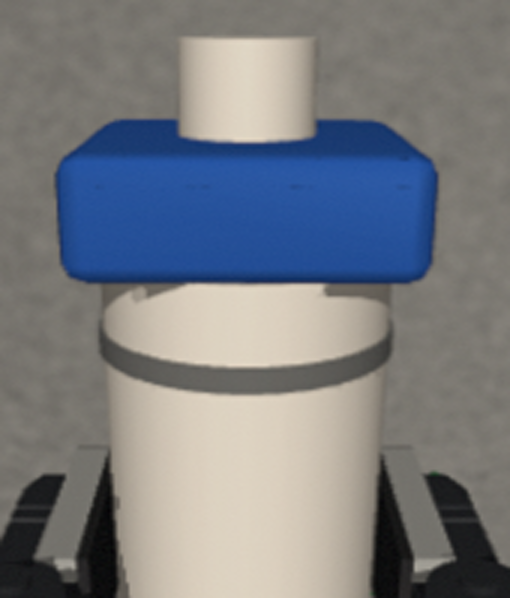

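```bash
cat >> h.py <<'E'
def Rtilt(yaw,p):
    c,s=np.cos(np.radians(yaw)),np.sin(np.radians(yaw))
    x=np.array([np.cos(p)*c,np.cos(p)*s,np.sin(p)]);y=np.array([s,-c,0]);z=np.cross(x,y)
    return np.c_[x,y,z]
CR=(0.4865,-0.2900,1.61)
def slot(k,dz=0,d=.0072,ex=-.001,al=0):
    yl={1:.085,2:0,3:-.085}[k];c,s=np.cos(np.radians(CR[2])),np.sin(np.radians(CR[2]))
    R=Rtilt(CR[2],.35);ctr=np.array([CR[0]-s*yl,CR[1]+c*yl,.085+dz])+al*R[:,0]
    return ctr-d*R[:,2]-ex*R[:,0],R
E
python3 - <<'E'
from h import *
for dz in(.07,.002):
    p,R=slot(3,dz);print(p);goto(p,R)
E
```

```text
[ 0.4874 -0.375   0.1621]
dx 0.2631 dy 2.5916 dz 0.2359 wx 0.0213 wy 0.2186 wz -0.1264
[ 0.4874 -0.375   0.0941]
dx 0.2613 dy 2.5923 dz 0.5759 wx 0.0213 wy 0.2186 wz -0.1264
```

>>> carry_out([
  {"dx": 0.02,"dy": 0.15,"dz": 0,"wx": 0,"wy": 0,"wz": 0,"claw": 0.3},
  {"dx": 0.04,"dy": 0.33,"dz": 0,"wx": 0,"wy": 0,"wz": 0,"claw": 0.3},
  {"dx": 0.06,"dy": 0.52,"dz": 0,"wx": 0,"wy": 0,"wz": 0,"claw": 0.3},
  {"dx": 0.08,"dy": 0.7,"dz": 0,"wx": 0,"wy": 0,"wz": 0,"claw": 0.3},
  {"dx": 0.1,"dy": 0.88,"dz": 0,"wx": 0,"wy": 0,"wz": 0,"claw": 0.3},
  {"dx": 0.12,"dy": 1,"dz": 0,"wx": 0,"wy": 0,"wz": 0,"claw": 0.3},
])

```text
clock: 14.52
eef_pos: [0.5116, -0.0593, 0.2058]
tool_rot: [[0.985, -0.173, -0.002], [-0.173, -0.985, 0.0], [-0.002, 0.0, -1.0]]
ft_force: [0.3, 0.1, -1.9]
grip_width: 0.0382
```

>>> carry_out([
  {"dx": 0.02,"dy": 0.18,"dz": 0,"wx": 0,"wy": 0,"wz": 0,"claw": 0.3},
  {"dx": 0.04,"dy": 0.36,"dz": 0,"wx": 0,"wy": 0,"wz": 0,"claw": 0.3},
  {"dx": 0.06,"dy": 0.54,"dz": 0,"wx": 0,"wy": 0,"wz": 0,"claw": 0.3},
  {"dx": 0.08,"dy": 0.72,"dz": 0,"wx": 0,"wy": 0,"wz": 0,"claw": 0.3},
  {"dx": 0.1,"dy": 0.85,"dz": 0,"wx": 0,"wy": 0,"wz": 0,"claw": 0.3},
  {"dx": 0.12,"dy": 0.95,"dz": 0,"wx": 0,"wy": 0,"wz": 0,"claw": 0.3},
])

```text
clock: 15.02
eef_pos: [0.5027, -0.2501, 0.2055]
tool_rot: [[0.985, -0.173, -0.002], [-0.173, -0.985, 0.001], [-0.002, -0.001, -1.0]]
ft_force: [-0.3, 0.1, -2.3]
grip_width: 0.0384
```

Run:
```python
from h import *
s=bot.state();print(s['eef_pos'],s['clock'],s['grip_width'],s['ft_force'])
p,R=slot(3,.07);goto(p,R)
```

```text
[ 0.5027 -0.2501  0.2055] 15.0167 0.038434891459042705 [-0.3319  0.0608 -2.3352]
dx 0.0327 dy 0.6284 dz 0.2167 wx 0.0220 wy 0.2233 wz -0.1273
```

>>> carry_out([
  {"dx": 0.01,"dy": 0.15,"dz": 0,"wx": 0.006,"wy": 0.06,"wz": -0.04,"claw": 0.3},
  {"dx": 0.02,"dy": 0.33,"dz": 0,"wx": 0.012,"wy": 0.12,"wz": -0.08,"claw": 0.3},
  {"dx": 0.033,"dy": 0.5,"dz": 0.05,"wx": 0.022,"wy": 0.18,"wz": -0.127,"claw": 0.3},
  {"dx": 0.033,"dy": 0.6,"dz": 0.15,"wx": 0.022,"wy": 0.223,"wz": -0.127,"claw": 0.3},
  {"dx": 0.033,"dy": 0.628,"dz": 0.217,"wx": 0.022,"wy": 0.223,"wz": -0.127,"claw": 0.3},
  {"dx": 0.033,"dy": 0.628,"dz": 0.217,"wx": 0.022,"wy": 0.223,"wz": -0.127,"claw": 0.3},
  {"dx": 0.033,"dy": 0.628,"dz": 0.217,"wx": 0.022,"wy": 0.223,"wz": -0.127,"claw": 0.3},
])

```text
clock: 15.6
eef_pos: [0.4884, -0.3722, 0.1623]
tool_rot: [[0.94, 0.029, 0.341], [0.026, -1.0, 0.011], [0.341, -0.002, -0.94]]
ft_force: [0.4, -0.7, -0.2]
grip_width: 0.0383
```

Run:
```python
from h import *
s=bot.state();print(s['eef_pos'],s['clock'],s['grip_width'],s['ft_force'])
snap('wrist','f1');snap('scene','f1s',(110,130,230,230),6)
for dz in(.02,.003):
    p,R=slot(3,dz);print(p);goto(p,R)
```

```text
[ 0.4884 -0.3722  0.1623] 15.6 0.03829340273192688 [ 0.3517 -0.6969 -0.211 ]
[ 0.4874 -0.375   0.1121]
dx -0.1004 dy 0.0148 dz 0.2407 wx 0.0001 wy -0.0007 wz 0.0016
[ 0.4874 -0.375   0.0951]
dx -0.1296 dy 0.0147 dz 0.3205 wx 0.0001 wy -0.0007 wz 0.0016
```

View pics/f1.png

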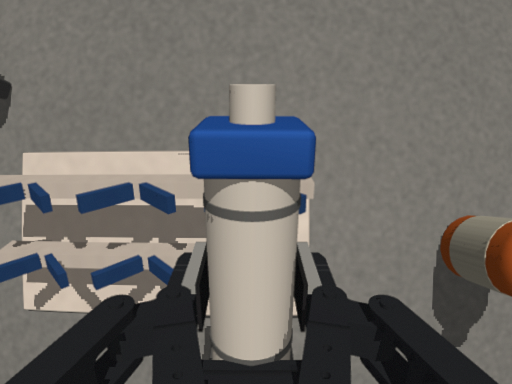

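View pics/f1s.png

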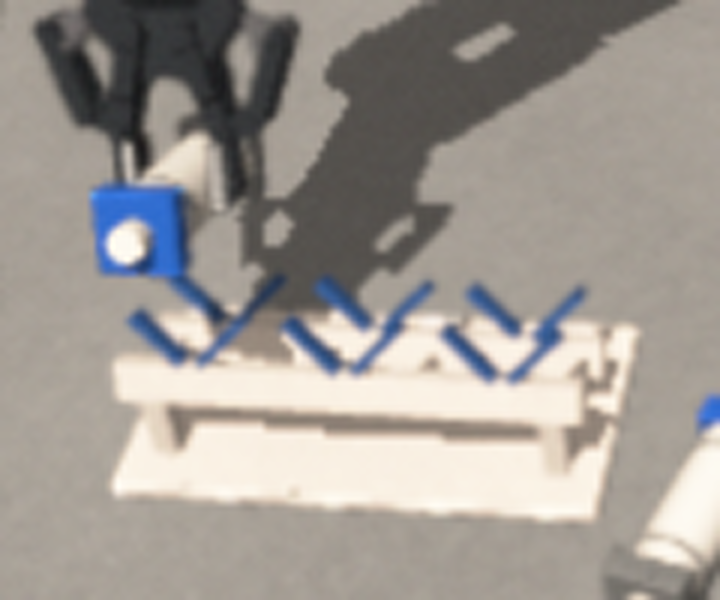

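>>> carry_out([
  {"dx": -0.03,"dy": 0.014,"dz": 0.07,"wx": 0,"wy": 0,"wz": 0,"claw": 0.3},
  {"dx": -0.06,"dy": 0.014,"dz": 0.14,"wx": 0,"wy": 0,"wz": 0,"claw": 0.3},
  {"dx": -0.09,"dy": 0.014,"dz": 0.21,"wx": 0,"wy": 0,"wz": 0,"claw": 0.3},
  {"dx": -0.11,"dy": 0.014,"dz": 0.265,"wx": 0,"wy": 0,"wz": 0,"claw": 0.3},
  {"dx": -0.12,"dy": 0.014,"dz": 0.295,"wx": 0,"wy": 0,"wz": 0,"claw": 0.3},
  {"dx": -0.13,"dy": 0.014,"dz": 0.32,"wx": 0,"wy": 0,"wz": 0,"claw": 0.3},
  {"dx": -0.13,"dy": 0.014,"dz": 0.32,"wx": 0,"wy": 0,"wz": 0,"claw": 0.3},
])

```text
clock: 16.28
eef_pos: [0.4867, -0.3754, 0.094]
tool_rot: [[0.939, 0.03, 0.344], [0.028, -1.0, 0.01], [0.344, 0.0, -0.939]]
ft_force: [0.2, 0.6, -2.4]
grip_width: 0.0383
```

Run:
```python
from h import *
s=bot.state();print(s['eef_pos'],s['clock'],s['grip_width'],s['ft_force'],s['moment'])
snap('wrist','f2');
p,R=slot(3,0);print(p);goto(p,R)
```

```text
[ 0.4867 -0.3754  0.094 ] 16.2833 0.03834622667958258 [ 0.2213  0.6047 -2.4339] [ 0.0479  0.3252 -0.0005]
[ 0.4874 -0.375   0.0921]
dx -0.0018 dy -0.0031 dz 0.0132 wx 0.0003 wy -0.0009 wz 0.0011
```

View pics/f2.png

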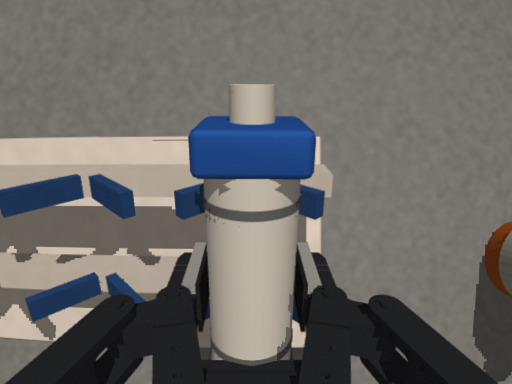

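>>> carry_out([
  {"dx": -0.003,"dy": 0,"dz": 0.01,"wx": 0,"wy": 0,"wz": 0,"claw": 0.3},
  {"dx": -0.007,"dy": 0,"dz": 0.019,"wx": 0,"wy": 0,"wz": 0,"claw": 0.3},
  {"dx": -0.007,"dy": 0,"dz": 0.019,"wx": 0,"wy": 0,"wz": 0,"claw": 0.3},
])

```text
clock: 16.58
eef_pos: [0.4872, -0.3761, 0.0933]
tool_rot: [[0.938, 0.03, 0.347], [0.029, -1.0, 0.008], [0.347, 0.002, -0.938]]
ft_force: [-10.2, 9.4, 20.4]
grip_width: 0.038
```

Run:
```python
from h import *
s=bot.state();print(s['eef_pos'],s['clock'],s['grip_width'],s['ft_force'],s['moment'])
```

```text
[ 0.4872 -0.3761  0.0933] 16.5833 0.0379610556672672 [-10.1534   9.351   20.3645] [1.2955 0.5356 0.5079]
```

>>> carry_out([
  {"dx": -0.002,"dy": 0,"dz": 0.005,"wx": 0,"wy": 0,"wz": 0,"claw": 0.65},
  {"dx": -0.002,"dy": 0,"dz": 0.005,"wx": 0,"wy": 0,"wz": 0,"claw": 0.65},
  {"dx": -0.002,"dy": 0,"dz": 0.005,"wx": 0,"wy": 0,"wz": 0,"claw": 0.65},
  {"dx": -0.002,"dy": 0,"dz": 0.005,"wx": 0,"wy": 0,"wz": 0,"claw": 0.65},
  {"dx": 0,"dy": 0,"dz": -0.1,"wx": 0,"wy": 0,"wz": 0,"claw": 0.65},
  {"dx": 0,"dy": 0,"dz": -0.25,"wx": 0,"wy": 0,"wz": 0,"claw": 0.65},
  {"dx": 0,"dy": 0,"dz": -0.45,"wx": 0,"wy": 0,"wz": 0,"claw": 0.65},
  {"dx": 0,"dy": 0,"dz": -0.65,"wx": 0,"wy": 0,"wz": 0,"claw": 0.65},
  {"dx": 0,"dy": 0,"dz": -0.65,"wx": 0,"wy": 0,"wz": 0,"claw": 0.65},
])

```text
clock: 17.33
eef_pos: [0.4417, -0.3789, 0.2201]
tool_rot: [[0.936, 0.028, 0.35], [0.029, -1.0, 0.001], [0.35, 0.009, -0.937]]
ft_force: [1.2, -1.0, 0.7]
grip_width: 0.0558
```

Run:
```python
from h import *
s=bot.state();print(s['eef_pos'],s['clock'],s['grip_width'],s['ft_force'],s['moment'])
snap('wrist','f3');snap('scene','f3s',(110,130,230,230),6)
```

```text
[ 0.4417 -0.3789  0.2201] 17.3333 0.055758149895297426 [ 1.2286 -0.9818  0.6598] [-0.0626  0.142  -0.0021]
```

View pics/f3.png

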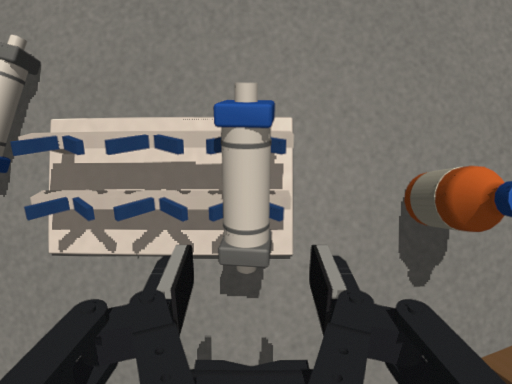

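View pics/f3s.png

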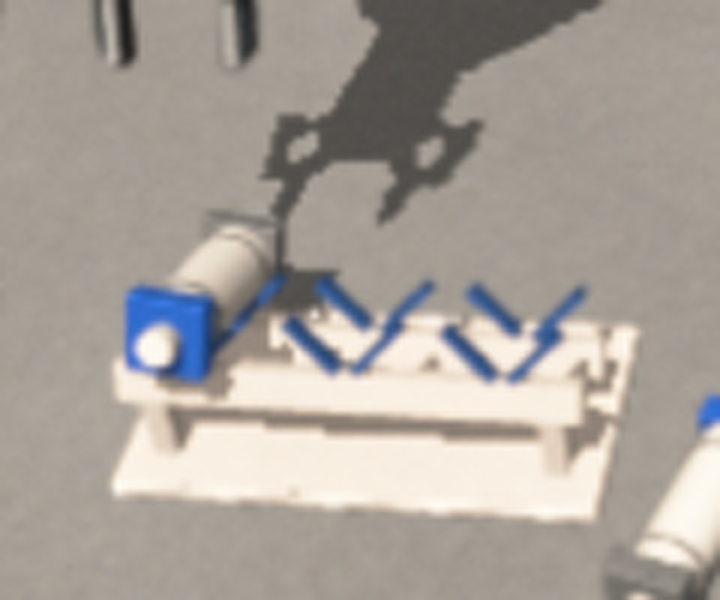

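Run:
```python
from h import *
C=camf('f3');R=Rtilt(CR[2],.35);p,_=slot(3,0,0,0)
n=-R[:,2]
for s in(.059,-.059):
    for x in(-.009,.009):
        print(s,x,proj(C,[p+(s+x)*R[:,0]+n*.022+y*R[:,1] for y in(-.022,.022)]).round(1).tolist())
im=cv2.imread('pics/f3_raw.png');cv2.imwrite('pics/f3a.png',cv2.resize(im[75:285,195:295],None,fx=5,fy=2.85,interpolation=cv2.INTER_CUBIC))
im=cv2.imread('pics/c3_raw.png')
```

```text
0.059 -0.009 [[216.9, 126.6], [276.6, 126.6]]
0.059 0.009 [[216.3, 101.6], [277.2, 101.7]]
-0.059 -0.009 [[221.1, 266.5], [272.8, 266.4]]
-0.059 0.009 [[220.4, 247.8], [273.4, 247.7]]
```

View pics/f3a.png

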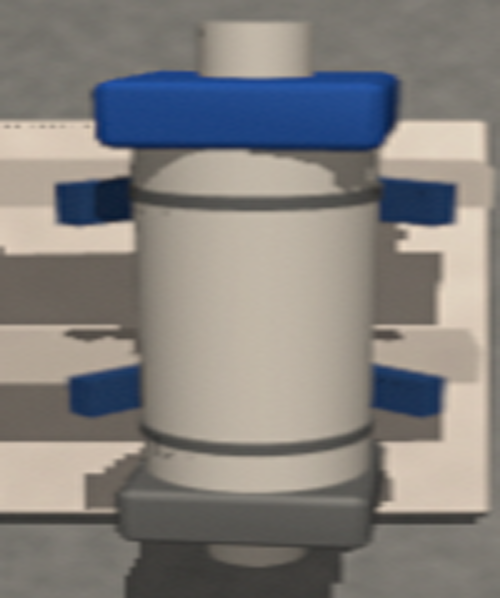

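```bash
sed -i 's/CR=(0.4865,-0.2900,1.61)/CR=(0.4865,-0.2885,1.61)/' h.py
python3 - <<'E'
from h import *
goto([0.52,-0.25,0.27],Rd(75))
E
```

```text
dx 0.4815 dy -0.6254 dz -0.1229 wx 0.1458 wy -0.1919 wz -0.8059
```

>>> carry_out([
  {"dx": 0,"dy": -0.1,"dz": -0.25,"wx": 0.03,"wy": -0.04,"wz": -0.16,"claw": 0.85},
  {"dx": 0.2,"dy": -0.4,"dz": -0.12,"wx": 0.146,"wy": -0.192,"wz": -0.806,"claw": 0.85},
  {"dx": 0.482,"dy": -0.625,"dz": -0.123,"wx": 0.146,"wy": -0.192,"wz": -0.806,"claw": 0.85},
  {"dx": 0.482,"dy": -0.625,"dz": -0.123,"wx": 0.146,"wy": -0.192,"wz": -0.806,"claw": 0.85},
  {"dx": 0.482,"dy": -0.625,"dz": -0.123,"wx": 0.146,"wy": -0.192,"wz": -0.806,"claw": 0.85},
  {"dx": 0.482,"dy": -0.625,"dz": -0.123,"wx": 0.146,"wy": -0.192,"wz": -0.806,"claw": 0.85},
  {"dx": 0.482,"dy": -0.625,"dz": -0.123,"wx": 0.146,"wy": -0.192,"wz": -0.806,"claw": 0.85},
  {"dx": 0.482,"dy": -0.625,"dz": -0.123,"wx": 0.146,"wy": -0.192,"wz": -0.806,"claw": 0.85},
  {"dx": 0.482,"dy": -0.625,"dz": -0.123,"wx": 0.146,"wy": -0.192,"wz": -0.806,"claw": 0.85},
  {"dx": 0.482,"dy": -0.625,"dz": -0.123,"wx": 0.146,"wy": -0.192,"wz": -0.806,"claw": 0.85},
  {"dx": 0.482,"dy": -0.625,"dz": -0.123,"wx": 0.146,"wy": -0.192,"wz": -0.806,"claw": 0.85},
  {"dx": 0.482,"dy": -0.625,"dz": -0.123,"wx": 0.146,"wy": -0.192,"wz": -0.806,"claw": 0.85},
])

```text
clock: 18.43
eef_pos: [0.5205, -0.249, 0.2668]
tool_rot: [[0.253, 0.967, -0.005], [0.967, -0.253, 0.003], [0.002, -0.006, -1.0]]
ft_force: [0.0, 0.4, -0.2]
grip_width: 0.0726
```

Run:
```python
from h import *
s=bot.state();print(s['eef_pos'],s['clock'],s['grip_width'],s['ft_force'],s['moment'])
goto([0.59,-0.10,0.26],Rd(168))
```

```text
[ 0.5205 -0.249   0.2668] 18.4333 0.07262559851950323 [ 0.0062  0.4131 -0.2017] [-0.0161 -0.0332 -0.0841]
dx 0.8087 dy 0.1474 dz 0.0346 wx -0.0020 wy -0.0041 wz -1.0298
```

>>> carry_out([
  {"dx": 0.809,"dy": 0.147,"dz": 0.03,"wx": 0,"wy": 0,"wz": -1,"claw": 0.85},
  {"dx": 0.809,"dy": 0.147,"dz": 0.03,"wx": 0,"wy": 0,"wz": -1,"claw": 0.85},
  {"dx": 0.809,"dy": 0.147,"dz": 0.03,"wx": 0,"wy": 0,"wz": -1,"claw": 0.85},
  {"dx": 0.809,"dy": 0.147,"dz": 0.03,"wx": 0,"wy": 0,"wz": -1,"claw": 0.85},
  {"dx": 0.809,"dy": 0.147,"dz": 0.03,"wx": 0,"wy": 0,"wz": -1,"claw": 0.85},
  {"dx": 0.809,"dy": 0.147,"dz": 0.03,"wx": 0,"wy": 0,"wz": -1,"claw": 0.85},
  {"dx": 0.809,"dy": 0.147,"dz": 0.03,"wx": 0,"wy": 0,"wz": -1,"claw": 0.85},
  {"dx": 0.809,"dy": 0.147,"dz": 0.03,"wx": 0,"wy": 0,"wz": -1,"claw": 0.85},
  {"dx": 0.809,"dy": 0.147,"dz": 0.03,"wx": 0,"wy": 0,"wz": -1,"claw": 0.85},
  {"dx": 0.809,"dy": 0.147,"dz": 0.03,"wx": 0,"wy": 0,"wz": -1,"claw": 0.85},
  {"dx": 0.809,"dy": 0.147,"dz": 0.03,"wx": 0,"wy": 0,"wz": -1,"claw": 0.85},
  {"dx": 0.809,"dy": 0.147,"dz": 0.03,"wx": 0,"wy": 0,"wz": -1,"claw": 0.85},
  {"dx": 0.809,"dy": 0.147,"dz": 0.03,"wx": 0,"wy": 0,"wz": -1,"claw": 0.85},
  {"dx": 0.809,"dy": 0.147,"dz": 0.03,"wx": 0,"wy": 0,"wz": -1,"claw": 0.85},
])

```text
clock: 19.6
eef_pos: [0.5902, -0.1007, 0.2617]
tool_rot: [[-0.966, 0.257, -0.003], [0.257, 0.966, 0.004], [0.004, 0.003, -1.0]]
ft_force: [-0.4, 0.5, 0.2]
grip_width: 0.0727
```

Run:
```python
from h import *
s=bot.state();print(s['eef_pos'],s['clock'],s['grip_width'])
snap('wrist','g1')
a=cv2.imread('pics/g1_raw.png')
```

```text
[ 0.5902 -0.1007  0.2617] 19.6 0.07267541909379616
```

View pics/g1.png

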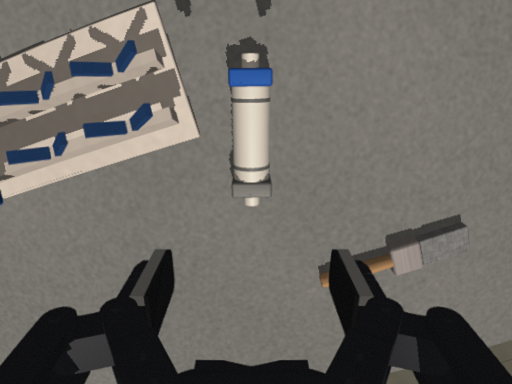

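Run:
```python
import cv2
a=cv2.imread('pics/g1_raw.png')
cv2.imwrite('pics/g1a.png',cv2.resize(a[40:210,195:305],None,fx=5,fy=3.5,interpolation=cv2.INTER_CUBIC))
```

```text
(no output)
```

View pics/g1a.png

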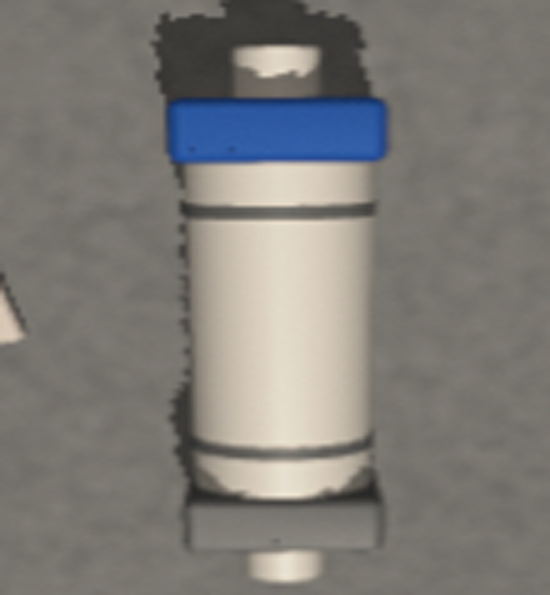

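Run:
```python
from h import *
C=camf('g1');f=lambda p:np.array(p)/[5,3.5]+[195,40]
b=[atz(C,f(p),.044) for p in[(169,99),(387,99),(386,161),(171,162)]];g=[atz(C,f(p),.044) for p in[(188,498),(382,497),(382,548),(186,550)]]
for q in(b,g): print([np.linalg.norm(q[i]-q[(i+1)%4]).round(4) for i in range(4)],np.mean(q,0))
B=np.mean(b,0);G=np.mean(g,0);d=B-G;m=(B+G)/2;yw=np.degrees(np.arctan2(d[1],d[0]));print(np.linalg.norm(d),m,'yaw',yw)
def bl(im,box):
    h=cv2.cvtColor(im,cv2.COLOR_BGR2HSV);m=cv2.inRange(h,(100,120,60),(130,255,255));M=np.zeros_like(m);x0,y0,x1,y1=box;M[y0:y1,x0:x1]=m[y0:y1,x0:x1];mm=cv2.moments(M,True);return np.array([mm['m10'],mm['m01']])/mm['m00']
p1=bl(cv2.imread('pics/g1_raw.png'),(220,60,280,90));p2=bl(cv2.imread('pics/c3_raw.png'),(170,210,210,260));print(p1,p2,tri([(C,p1),(camf('c3'),p2)]))
goto([m[0],m[1],0.1],Rd(yw))
```

```text
[np.float64(0.0426), np.float64(0.0169), np.float64(0.0426), np.float64(0.0171)] [ 0.5102 -0.0792  0.044 ]
[np.float64(0.0418), np.float64(0.0167), np.float64(0.0429), np.float64(0.0171)] [ 0.6233 -0.1079  0.044 ]
0.11666614309788559 [ 0.5668 -0.0935  0.044 ] yaw 165.7420779391492
[249.9469  76.5065] [190.1384 234.7317] (array([ 0.5102, -0.0794,  0.0261]), [np.float64(0.0008485620622119929), np.float64(0.0008485620622118519)])
dx 0.1191 dy 0.0024 dz 0.8098 wx 0.0016 wy -0.0026 wz -0.0099
```

>>> carry_out([
  {"dx": 0.119,"dy": 0.002,"dz": 0.2,"wx": 0,"wy": 0,"wz": -0.01,"claw": 0.85},
  {"dx": 0.119,"dy": 0.002,"dz": 0.4,"wx": 0,"wy": 0,"wz": -0.01,"claw": 0.85},
  {"dx": 0.119,"dy": 0.002,"dz": 0.6,"wx": 0,"wy": 0,"wz": -0.01,"claw": 0.85},
  {"dx": 0.119,"dy": 0.002,"dz": 0.75,"wx": 0,"wy": 0,"wz": -0.01,"claw": 0.85},
  {"dx": 0.119,"dy": 0.002,"dz": 0.81,"wx": 0,"wy": 0,"wz": -0.01,"claw": 0.85},
  {"dx": 0.119,"dy": 0.002,"dz": 0.81,"wx": 0,"wy": 0,"wz": -0.01,"claw": 0.85},
])

```text
clock: 20.15
eef_pos: [0.5658, -0.0937, 0.0982]
tool_rot: [[-0.969, 0.246, -0.007], [0.246, 0.969, 0.004], [0.008, 0.002, -1.0]]
ft_force: [-0.8, -0.4, 0.1]
grip_width: 0.0725
```

Run:
```python
from h import *
s=bot.state();print(s['eef_pos'],s['clock'])
snap('wrist','g2')
goto([0.5668,-.0935,0.027],Rd(165.74))
```

```text
[ 0.5658 -0.0937  0.0982] 20.15
dx -0.0005 dy 0.0010 dz 0.3686 wx 0.0013 wy -0.0028 wz 0.0009
```

View pics/g2.png

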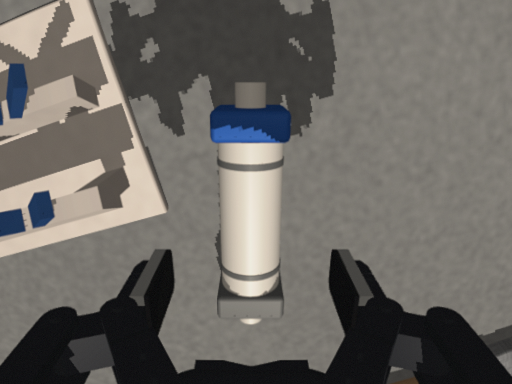

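>>> carry_out([
  {"dx": 0,"dy": 0.001,"dz": 0.03,"wx": 0,"wy": 0,"wz": 0,"claw": 0.7},
  {"dx": 0,"dy": 0.001,"dz": 0.1,"wx": 0,"wy": 0,"wz": 0,"claw": 0.7},
  {"dx": 0,"dy": 0.001,"dz": 0.25,"wx": 0,"wy": 0,"wz": 0,"claw": 0.7},
  {"dx": 0,"dy": 0.001,"dz": 0.34,"wx": 0,"wy": 0,"wz": 0,"claw": 0.7},
  {"dx": 0,"dy": 0.001,"dz": 0.365,"wx": 0,"wy": 0,"wz": 0,"claw": 0.7},
  {"dx": 0,"dy": 0.001,"dz": 0.365,"wx": 0,"wy": 0,"wz": 0,"claw": 0.3},
  {"dx": 0,"dy": 0.001,"dz": 0.365,"wx": 0,"wy": 0,"wz": 0,"claw": 0.3},
  {"dx": 0,"dy": 0.001,"dz": 0.365,"wx": 0,"wy": 0,"wz": 0,"claw": 0.3},
  {"dx": 0,"dy": 0.001,"dz": 0.365,"wx": 0,"wy": 0,"wz": 0,"claw": 0.3},
  {"dx": 0,"dy": 0.001,"dz": 0.365,"wx": 0,"wy": 0,"wz": 0,"claw": 0.3},
  {"dx": 0,"dy": 0.001,"dz": 0.365,"wx": 0,"wy": 0,"wz": 0,"claw": 0.3},
], grip_force=45)

```text
clock: 21.12
eef_pos: [0.5678, -0.0937, 0.0298]
tool_rot: [[-0.97, 0.243, 0.001], [0.243, 0.97, 0.002], [-0.0, 0.002, -1.0]]
ft_force: [-0.8, 0.3, 6.8]
grip_width: 0.0386
```

>>> carry_out([
  {"dx": 0,"dy": 0,"dz": -0.2,"wx": 0,"wy": 0,"wz": 0,"claw": 0.3},
  {"dx": 0,"dy": 0,"dz": -0.4,"wx": 0,"wy": 0,"wz": 0,"claw": 0.3},
  {"dx": 0,"dy": 0,"dz": -0.6,"wx": 0,"wy": 0,"wz": 0,"claw": 0.3},
  {"dx": 0,"dy": 0,"dz": -0.8,"wx": 0,"wy": 0,"wz": 0,"claw": 0.3},
  {"dx": 0,"dy": 0,"dz": -0.9,"wx": 0,"wy": 0,"wz": 0,"claw": 0.3},
  {"dx": 0,"dy": 0,"dz": -0.9,"wx": 0,"wy": 0,"wz": 0,"claw": 0.3},
])

```text
clock: 21.62
eef_pos: [0.5687, -0.0943, 0.214]
tool_rot: [[-0.97, 0.243, 0.007], [0.243, 0.97, 0.0], [-0.006, 0.002, -1.0]]
ft_force: [0.4, 0.2, -1.5]
grip_width: 0.0386
```

Run:
```python
from h import *
s=bot.state();print(s['eef_pos'],s['clock'],s['grip_width'],s['ft_force'])
snap('wrist','g3')
goto([0.5,-0.2,0.26],Rd(83))
```

```text
[ 0.5687 -0.0943  0.214 ] 21.6167 0.03860638511565755 [ 0.363   0.177  -1.5001]
dx 0.2003 dy -0.5954 dz -0.2488 wx 0.0019 wy 0.0001 wz 0.9217
```

View pics/g3.png

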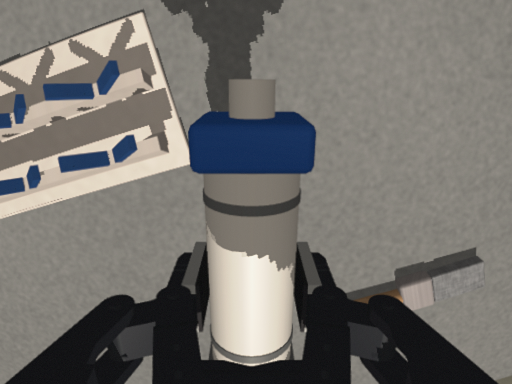

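>>> carry_out([
  {"dx": 0.2,"dy": -0.595,"dz": -0.15,"wx": 0,"wy": 0,"wz": 0.92,"claw": 0.3},
  {"dx": 0.2,"dy": -0.595,"dz": -0.15,"wx": 0,"wy": 0,"wz": 0.92,"claw": 0.3},
  {"dx": 0.2,"dy": -0.595,"dz": -0.15,"wx": 0,"wy": 0,"wz": 0.92,"claw": 0.3},
  {"dx": 0.2,"dy": -0.595,"dz": -0.15,"wx": 0,"wy": 0,"wz": 0.92,"claw": 0.3},
  {"dx": 0.2,"dy": -0.595,"dz": -0.15,"wx": 0,"wy": 0,"wz": 0.92,"claw": 0.3},
  {"dx": 0.2,"dy": -0.595,"dz": -0.15,"wx": 0,"wy": 0,"wz": 0.92,"claw": 0.3},
  {"dx": 0.2,"dy": -0.595,"dz": -0.15,"wx": 0,"wy": 0,"wz": 0.92,"claw": 0.3},
  {"dx": 0.2,"dy": -0.595,"dz": -0.15,"wx": 0,"wy": 0,"wz": 0.92,"claw": 0.3},
  {"dx": 0.2,"dy": -0.595,"dz": -0.15,"wx": 0,"wy": 0,"wz": 0.92,"claw": 0.3},
  {"dx": 0.2,"dy": -0.595,"dz": -0.15,"wx": 0,"wy": 0,"wz": 0.92,"claw": 0.3},
  {"dx": 0.2,"dy": -0.595,"dz": -0.15,"wx": 0,"wy": 0,"wz": 0.92,"claw": 0.3},
  {"dx": 0.2,"dy": -0.595,"dz": -0.15,"wx": 0,"wy": 0,"wz": 0.92,"claw": 0.3},
  {"dx": 0.2,"dy": -0.595,"dz": -0.15,"wx": 0,"wy": 0,"wz": 0.92,"claw": 0.3},
])

```text
clock: 22.75
eef_pos: [0.4991, -0.1996, 0.236]
tool_rot: [[0.123, 0.992, -0.005], [0.992, -0.123, 0.004], [0.003, -0.005, -1.0]]
ft_force: [0.3, 0.3, -3.0]
grip_width: 0.0384
```

Run:
```python
from h import *
s=bot.state();print(s['eef_pos'],s['clock'],s['grip_width'],s['ft_force'])
goto([0.485,-0.203,.22],Rd(1.6))
```

```text
[ 0.4991 -0.1996  0.236 ] 22.75 0.03841248836778217 [ 0.2871  0.3221 -3.0261]
dx -0.0259 dy -0.0675 dz 0.0803 wx -0.0043 wy 0.0008 wz 0.9040
```

>>> carry_out([
  {"dx": -0.026,"dy": -0.067,"dz": 0.08,"wx": 0,"wy": 0,"wz": 0.904,"claw": 0.3},
  {"dx": -0.026,"dy": -0.067,"dz": 0.08,"wx": 0,"wy": 0,"wz": 0.904,"claw": 0.3},
  {"dx": -0.026,"dy": -0.067,"dz": 0.08,"wx": 0,"wy": 0,"wz": 0.904,"claw": 0.3},
  {"dx": -0.026,"dy": -0.067,"dz": 0.08,"wx": 0,"wy": 0,"wz": 0.904,"claw": 0.3},
  {"dx": -0.026,"dy": -0.067,"dz": 0.08,"wx": 0,"wy": 0,"wz": 0.904,"claw": 0.3},
  {"dx": -0.026,"dy": -0.067,"dz": 0.08,"wx": 0,"wy": 0,"wz": 0.904,"claw": 0.3},
  {"dx": -0.026,"dy": -0.067,"dz": 0.08,"wx": 0,"wy": 0,"wz": 0.904,"claw": 0.3},
  {"dx": -0.026,"dy": -0.067,"dz": 0.08,"wx": 0,"wy": 0,"wz": 0.904,"claw": 0.3},
  {"dx": -0.026,"dy": -0.067,"dz": 0.08,"wx": 0,"wy": 0,"wz": 0.904,"claw": 0.3},
  {"dx": -0.026,"dy": -0.067,"dz": 0.08,"wx": 0,"wy": 0,"wz": 0.904,"claw": 0.3},
  {"dx": -0.026,"dy": -0.067,"dz": 0.08,"wx": 0,"wy": 0,"wz": 0.904,"claw": 0.3},
  {"dx": -0.026,"dy": -0.067,"dz": 0.08,"wx": 0,"wy": 0,"wz": 0.904,"claw": 0.3},
  {"dx": -0.026,"dy": -0.067,"dz": 0.08,"wx": 0,"wy": 0,"wz": 0.904,"claw": 0.3},
])

```text
clock: 23.83
eef_pos: [0.4853, -0.2032, 0.2207]
tool_rot: [[0.999, 0.032, -0.004], [0.032, -0.999, 0.003], [-0.004, -0.004, -1.0]]
ft_force: [-0.4, 0.4, -2.3]
grip_width: 0.038
```

Run:
```python
from h import *
s=bot.state();print(s['eef_pos'],s['clock'],s['grip_width'],s['ft_force'])
p,R=slot(1,.05,.0078,.001);print(p);goto(p,R)
```

```text
[ 0.4853 -0.2032  0.2207] 23.8333 0.037974756732023544 [-0.4428  0.4028 -2.2995]
[ 0.4805 -0.2036  0.142 ]
dx -0.0225 dy 0.0030 dz 0.3936 wx -0.0026 wy 0.2253 wz 0.0019
```

>>> carry_out([
  {"dx": 0,"dy": 0.003,"dz": 0,"wx": 0,"wy": 0.07,"wz": 0,"claw": 0.3},
  {"dx": 0,"dy": 0.003,"dz": 0.05,"wx": 0,"wy": 0.15,"wz": 0,"claw": 0.3},
  {"dx": -0.02,"dy": 0.003,"dz": 0.15,"wx": 0,"wy": 0.224,"wz": 0.002,"claw": 0.3},
  {"dx": -0.022,"dy": 0.003,"dz": 0.28,"wx": 0,"wy": 0.224,"wz": 0.002,"claw": 0.3},
  {"dx": -0.022,"dy": 0.003,"dz": 0.36,"wx": 0,"wy": 0.224,"wz": 0.002,"claw": 0.3},
  {"dx": -0.022,"dy": 0.003,"dz": 0.39,"wx": 0,"wy": 0.224,"wz": 0.002,"claw": 0.3},
  {"dx": -0.022,"dy": 0.003,"dz": 0.39,"wx": 0,"wy": 0.224,"wz": 0.002,"claw": 0.3},
  {"dx": -0.022,"dy": 0.003,"dz": 0.39,"wx": 0,"wy": 0.224,"wz": 0.002,"claw": 0.3},
])

```text
clock: 24.5
eef_pos: [0.4814, -0.2039, 0.1442]
tool_rot: [[0.939, 0.03, 0.342], [0.027, -1.0, 0.013], [0.342, -0.003, -0.94]]
ft_force: [-0.4, -0.5, -2.3]
grip_width: 0.0387
```

Run:
```python
from h import *
s=bot.state();print(s['eef_pos'],s['clock'],s['grip_width'],s['ft_force'])
snap('wrist','h1')
p,R=slot(1,.003,.0078,.001);print(p);goto(p,R)
```

```text
[ 0.4814 -0.2039  0.1442] 24.5 0.038653979125362024 [-0.3633 -0.4651 -2.3442]
[ 0.4805 -0.2036  0.095 ]
dx -0.0905 dy -0.0016 dz 0.2315 wx -0.0017 wy -0.0002 wz 0.0005
```

View pics/h1.png

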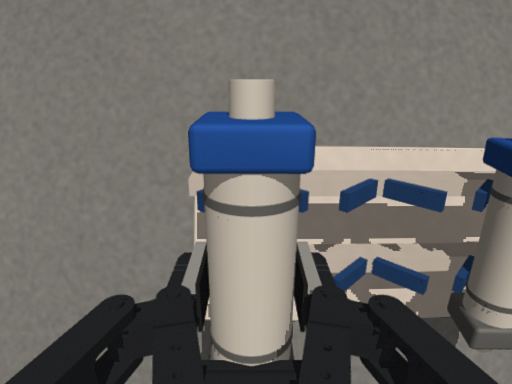

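>>> carry_out([
  {"dx": -0.03,"dy": -0.001,"dz": 0.075,"wx": 0,"wy": 0,"wz": 0,"claw": 0.3},
  {"dx": -0.06,"dy": -0.001,"dz": 0.15,"wx": 0,"wy": 0,"wz": 0,"claw": 0.3},
  {"dx": -0.08,"dy": -0.001,"dz": 0.2,"wx": 0,"wy": 0,"wz": 0,"claw": 0.3},
  {"dx": -0.09,"dy": -0.001,"dz": 0.23,"wx": 0,"wy": 0,"wz": 0,"claw": 0.3},
  {"dx": -0.094,"dy": -0.001,"dz": 0.24,"wx": 0,"wy": 0,"wz": 0,"claw": 0.3},
  {"dx": -0.094,"dy": -0.001,"dz": 0.24,"wx": 0,"wy": 0,"wz": 0,"claw": 0.3},
])

```text
clock: 25.05
eef_pos: [0.4802, -0.2037, 0.0927]
tool_rot: [[0.939, 0.029, 0.343], [0.026, -1.0, 0.012], [0.343, -0.003, -0.939]]
ft_force: [0.9, -0.5, -2.2]
grip_width: 0.0385
```

Run:
```python
from h import *
s=bot.state();print(s['eef_pos'],s['clock'],s['grip_width'],s['ft_force'],s['moment'])
p,R=slot(1,0,.0078,.001);print(p);goto(p,R)
```

```text
[ 0.4802 -0.2037  0.0927] 25.05 0.03847208167198217 [ 0.8859 -0.4809 -2.2489] [ 0.0045  0.2666 -0.032 ]
[ 0.4805 -0.2036  0.092 ]
dx 0.0002 dy -0.0004 dz 0.0038 wx -0.0018 wy -0.0000 wz -0.0003
```

>>> carry_out([
  {"dx": -0.002,"dy": 0,"dz": 0.006,"wx": 0,"wy": 0,"wz": 0,"claw": 0.3},
  {"dx": -0.004,"dy": 0,"dz": 0.01,"wx": 0,"wy": 0,"wz": 0,"claw": 0.3},
  {"dx": -0.004,"dy": 0,"dz": 0.01,"wx": 0,"wy": 0,"wz": 0,"claw": 0.3},
])

```text
clock: 25.3
eef_pos: [0.4806, -0.2043, 0.0916]
tool_rot: [[0.938, 0.028, 0.345], [0.026, -1.0, 0.011], [0.345, -0.001, -0.939]]
ft_force: [-2.5, -2.9, 4.7]
grip_width: 0.0385
```

Run:
```python
from h import *
s=bot.state();print(s['eef_pos'],s['clock'],s['grip_width'],s['ft_force'],s['moment'])
```

```text
[ 0.4806 -0.2043  0.0916] 25.3 0.0385111356065954 [-2.5144 -2.8939  4.7357] [-0.4202  0.3011 -0.1105]
```

Contact. Releasing and retreating along the tool axis.

>>> carry_out([
  {"dx": -0.001,"dy": 0,"dz": 0.003,"wx": 0,"wy": 0,"wz": 0,"claw": 0.65},
  {"dx": -0.001,"dy": 0,"dz": 0.003,"wx": 0,"wy": 0,"wz": 0,"claw": 0.65},
  {"dx": -0.001,"dy": 0,"dz": 0.003,"wx": 0,"wy": 0,"wz": 0,"claw": 0.65},
  {"dx": -0.001,"dy": 0,"dz": 0.003,"wx": 0,"wy": 0,"wz": 0,"claw": 0.65},
  {"dx": 0,"dy": 0,"dz": -0.1,"wx": 0,"wy": 0,"wz": 0,"claw": 0.65},
  {"dx": 0,"dy": 0,"dz": -0.25,"wx": 0,"wy": 0,"wz": 0,"claw": 0.65},
  {"dx": 0,"dy": 0,"dz": -0.45,"wx": 0,"wy": 0,"wz": 0,"claw": 0.65},
  {"dx": 0,"dy": 0,"dz": -0.65,"wx": 0,"wy": 0,"wz": 0,"claw": 0.65},
  {"dx": 0,"dy": 0,"dz": -0.85,"wx": 0,"wy": 0,"wz": 0,"claw": 0.65},
  {"dx": 0,"dy": 0,"dz": -0.85,"wx": 0,"wy": 0,"wz": 0,"claw": 0.65},
])

```text
clock: 26.13
eef_pos: [0.4218, -0.2068, 0.2571]
tool_rot: [[0.936, 0.028, 0.35], [0.027, -1.0, 0.007], [0.35, 0.003, -0.937]]
ft_force: [0.3, -0.2, 0.3]
grip_width: 0.0558
```

Run:
```python
from h import *
s=bot.state();print(s['eef_pos'],s['clock'],s['grip_width'],s['ft_force'],s['moment'])
snap('wrist','h2');snap('scene','h2s');snap('top','h2t')
C=camf('h2');R=Rtilt(CR[2],.35)
for k in(1,3):
  p,_=slot(k,0,0,0)
  for s in(.059,-.059):
    print(k,s,[proj(C,[p+(s+x)*R[:,0]-R[:,2]*.022+y*R[:,1] for y in(-.022,.022)]).round(1).tolist() for x in(-.009,.009)])
```

```text
[ 0.4218 -0.2068  0.2571] 26.1333 0.0558152006841042 [ 0.2984 -0.1969  0.3031] [-0.0262  0.0898 -0.0252]
1 0.059 [[[223.3, 118.2], [275.1, 118.2]], [[222.8, 96.5], [275.6, 96.5]]]
1 -0.059 [[[226.4, 242.9], [272.3, 242.9]], [[226.0, 225.8], [272.7, 225.8]]]
3 0.059 [[[419.2, 119.9], [465.8, 121.1]], [[421.9, 98.8], [469.2, 100.5]]]
3 -0.059 [[[400.5, 241.7], [442.8, 241.0]], [[403.3, 225.0], [446.3, 224.4]]]
```

View pics/h2.png

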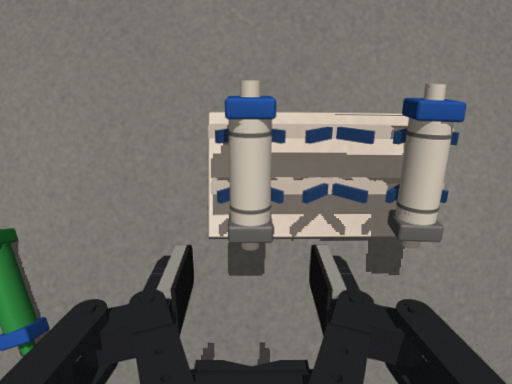

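View pics/h2s.png

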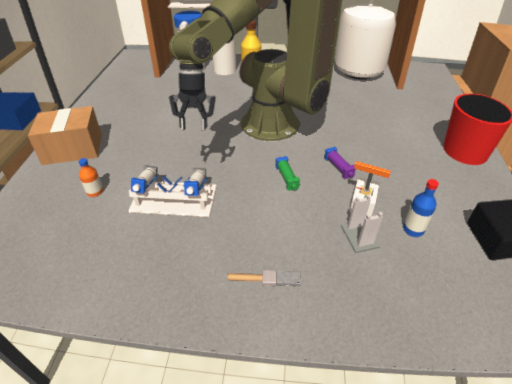

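View pics/h2t.png

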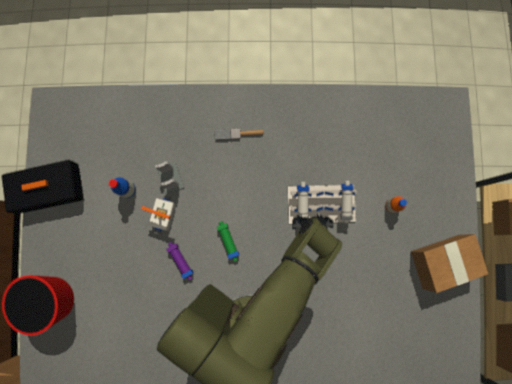

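Run:
```python
from h import *
goto([0.44,-0.01,0.30],Rd(35))
```

```text
dx 0.1977 dy -0.9760 dz -0.1923 wx 0.0630 wy -0.2169 wz -0.3675
```

>>> carry_out([
  {"dx": 0.198,"dy": -0.976,"dz": -0.192,"wx": 0.063,"wy": -0.217,"wz": -0.367,"claw": 0.6},
  {"dx": 0.198,"dy": -0.976,"dz": -0.192,"wx": 0.063,"wy": -0.217,"wz": -0.367,"claw": 0.6},
  {"dx": 0.198,"dy": -0.976,"dz": -0.192,"wx": 0.063,"wy": -0.217,"wz": -0.367,"claw": 0.6},
  {"dx": 0.198,"dy": -0.976,"dz": -0.192,"wx": 0.063,"wy": -0.217,"wz": -0.367,"claw": 0.6},
  {"dx": 0.198,"dy": -0.976,"dz": -0.192,"wx": 0.063,"wy": -0.217,"wz": -0.367,"claw": 0.6},
  {"dx": 0.198,"dy": -0.976,"dz": -0.192,"wx": 0.063,"wy": -0.217,"wz": -0.367,"claw": 0.6},
  {"dx": 0.198,"dy": -0.976,"dz": -0.192,"wx": 0.063,"wy": -0.217,"wz": -0.367,"claw": 0.6},
  {"dx": 0.198,"dy": -0.976,"dz": -0.192,"wx": 0.063,"wy": -0.217,"wz": -0.367,"claw": 0.6},
])

```text
clock: 26.95
eef_pos: [0.4402, -0.0098, 0.2984]
tool_rot: [[0.82, 0.573, -0.003], [0.573, -0.82, 0.001], [-0.002, -0.002, -1.0]]
ft_force: [1.1, 0.4, 0.6]
grip_width: 0.0509
```

Run:
```python
from h import *
s=bot.state();print(s['eef_pos'],s['clock'])
goto([0.44,0.165,0.30],Rd(70));goto([0.43,0.31,0.29],Rd(70))
```

```text
[ 0.4402 -0.0098  0.2984] 26.95
dx 0.4998 dy -0.7170 dz -0.0071 wx -0.0017 wy 0.0006 wz -0.3896
dx 0.8740 dy -1.3399 dz 0.0436 wx -0.0017 wy 0.0006 wz -0.3896
```

>>> carry_out([
  {"dx": 0.6,"dy": -0.95,"dz": 0,"wx": 0,"wy": 0,"wz": -0.39,"claw": 0.6},
  {"dx": 0.6,"dy": -0.95,"dz": 0,"wx": 0,"wy": 0,"wz": -0.39,"claw": 0.6},
  {"dx": 0.6,"dy": -0.95,"dz": 0,"wx": 0,"wy": 0,"wz": -0.39,"claw": 0.6},
  {"dx": 0.6,"dy": -0.95,"dz": 0,"wx": 0,"wy": 0,"wz": -0.39,"claw": 0.6},
  {"dx": 0.6,"dy": -0.95,"dz": 0,"wx": 0,"wy": 0,"wz": -0.39,"claw": 0.6},
  {"dx": 0.6,"dy": -0.95,"dz": 0,"wx": 0,"wy": 0,"wz": -0.39,"claw": 0.6},
  {"dx": 0.6,"dy": -0.95,"dz": 0,"wx": 0,"wy": 0,"wz": -0.39,"claw": 0.6},
])

```text
clock: 27.53
eef_pos: [0.4294, 0.2161, 0.2989]
tool_rot: [[0.341, 0.94, -0.002], [0.94, -0.341, 0.001], [0.0, -0.002, -1.0]]
ft_force: [-0.7, -0.0, 0.4]
grip_width: 0.0513
```

Run:
```python
from h import *
s=bot.state();print(s['eef_pos'],s['clock'])
snap('wrist','i0')
goto([0.425,0.30,0.30],Rd(70))
```

```text
[0.4294 0.2161 0.2989] 27.5333
dx 0.3938 dy -0.1677 dz -0.0051 wx -0.0011 wy 0.0003 wz -0.0001
```

View pics/i0.png

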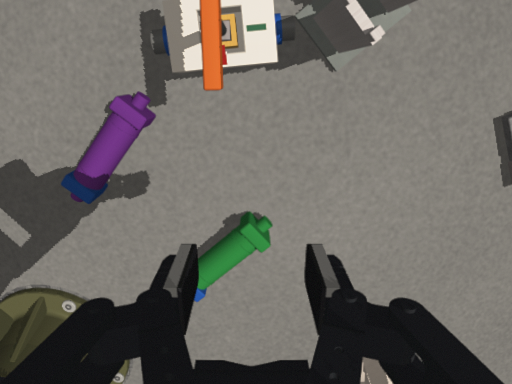

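>>> carry_out([
  {"dx": 0.2,"dy": -0.08,"dz": 0,"wx": 0,"wy": 0,"wz": 0,"claw": 0.6},
  {"dx": 0.394,"dy": -0.167,"dz": 0,"wx": 0,"wy": 0,"wz": 0,"claw": 0.6},
  {"dx": 0.394,"dy": -0.167,"dz": 0,"wx": 0,"wy": 0,"wz": 0,"claw": 0.6},
  {"dx": 0.394,"dy": -0.167,"dz": 0,"wx": 0,"wy": 0,"wz": 0,"claw": 0.6},
  {"dx": 0.394,"dy": -0.167,"dz": 0,"wx": 0,"wy": 0,"wz": 0,"claw": 0.6},
])

```text
clock: 28.0
eef_pos: [0.4256, 0.2984, 0.2996]
tool_rot: [[0.343, 0.939, -0.001], [0.939, -0.343, -0.0], [-0.001, -0.001, -1.0]]
ft_force: [0.4, -0.6, -0.8]
grip_width: 0.0512
```

Run:
```python
from h import *
s=bot.state();print(s['eef_pos'],s['clock'])
snap('wrist','i1',(170,60,330,220),3.7)
```

```text
[0.4256 0.2984 0.2996] 28.0
```

View pics/i1.png

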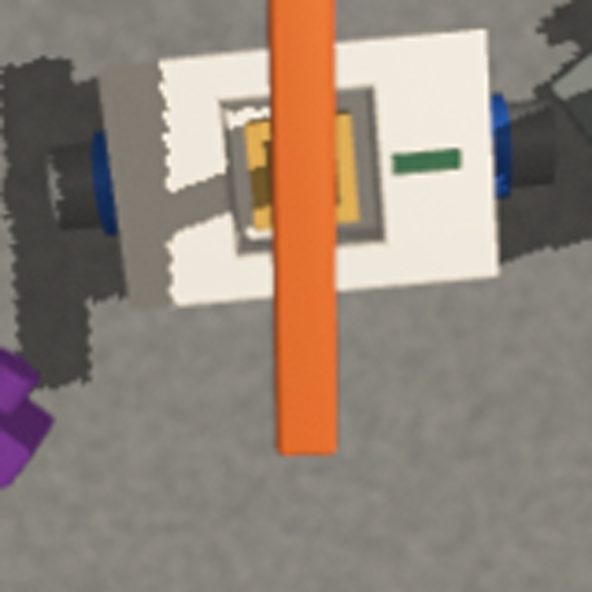

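Run:
```python
from h import *
im=cv2.imread('pics/i0_raw.png');
def edge(fn,box):
    im=cv2.imread(f'pics/{fn}_raw.png');h=cv2.cvtColor(im,cv2.COLOR_BGR2HSV);m=cv2.inRange(h,(4,150,120),(16,255,255));x0,y0,x1,y1=box
    M=np.zeros_like(m);M[y0:y1,x0:x1]=m[y0:y1,x0:x1];ct=max(cv2.findContours(M,0,1)[0],key=cv2.contourArea);print(fn,cv2.minAreaRect(ct));return cv2.boxPoints(cv2.minAreaRect(ct))
b0=edge('i0',(190,0,240,110));b1=edge('i1',(220,0,290,230));b4=edge('d4',(220,90,280,260))
C0,C1,C4=camf('i0'),camf('i1'),camf('d4')
print(b0,b1,b4)
for z in(.154,.158):
  for C,b in((C1,b1),(C4,b4)):
    P=np.array([atz(C,p,z) for p in b]);P=P[np.argsort(-P[:,1])];A=P[:2].mean(0);B=P[2:].mean(0);d=A-B
    print(z,(A+B)/2,np.linalg.norm(d),np.degrees(np.arctan2(d[1],d[0])),np.linalg.norm(P[0]-P[1]))
low=lambda b:b[np.argsort(-b[:,1])][:2].mean(0)
print(tri([(C0,low(b0)),(C1,low(b1))]))
```

```text
i0 ((212.63885498046875, 44.34688949584961), (89.82003021240234, 22.729074478149414), 87.20729064941406)
i1 ((251.66665649414062, 112.99736022949219), (138.22068786621094, 17.553342819213867), 89.09062194824219)
d4 ((248.5, 179.0), (126.0, 17.0), 90.0)
[[199.0997   0.0439]
 [221.8018  -1.0635]
 [226.178   88.6499]
 [203.476   89.7573]] [[241.7942  44.035 ]
 [259.3454  43.7564]
 [261.5391 181.9597]
 [243.9879 182.2383]] [[240. 116.]
 [257. 116.]
 [257. 242.]
 [240. 242.]]
0.154 [0.4434 0.3469 0.154 ] 0.11003389542354905 70.86524386571193 0.0132891262601714
0.154 [0.4433 0.347  0.154 ] 0.11148703858998137 70.32845682718637 0.013526054587451363
0.158 [0.4435 0.3474 0.158 ] 0.10841226319703957 70.8652438657119 0.013093276832840882
0.158 [0.4438 0.3482 0.158 ] 0.10983644807076383 70.3284568271864 0.013325798326752056
(array([0.4262, 0.2949, 0.1536]), [np.float64(0.0008933468420918995), np.float64(0.000893346842091899)])
```

Run:
```python
from h import *
goto([0.4434,0.347,0.146],Rd(70.7))
```

```text
dx 0.2602 dy 0.0001 dz 0.7692 wx -0.0004 wy 0.0002 wz -0.0088
```

>>> carry_out([
  {"dx": 0.2,"dy": 0,"dz": 0,"wx": 0,"wy": 0,"wz": -0.009,"claw": 0.6},
  {"dx": 0.26,"dy": 0,"dz": 0.1,"wx": 0,"wy": 0,"wz": -0.009,"claw": 0.6},
  {"dx": 0.26,"dy": 0,"dz": 0.3,"wx": 0,"wy": 0,"wz": -0.009,"claw": 0.6},
  {"dx": 0.26,"dy": 0,"dz": 0.5,"wx": 0,"wy": 0,"wz": -0.009,"claw": 0.6},
  {"dx": 0.26,"dy": 0,"dz": 0.68,"wx": 0,"wy": 0,"wz": -0.009,"claw": 0.6},
  {"dx": 0.26,"dy": 0,"dz": 0.76,"wx": 0,"wy": 0,"wz": -0.009,"claw": 0.6},
  {"dx": 0.26,"dy": 0,"dz": 0.768,"wx": 0,"wy": 0,"wz": -0.009,"claw": 0.6},
  {"dx": 0.26,"dy": 0,"dz": 0.768,"wx": 0,"wy": 0,"wz": -0.009,"claw": 0},
  {"dx": 0.26,"dy": 0,"dz": 0.768,"wx": 0,"wy": 0,"wz": -0.009,"claw": 0},
  {"dx": 0.26,"dy": 0,"dz": 0.768,"wx": 0,"wy": 0,"wz": -0.009,"claw": 0},
  {"dx": 0.26,"dy": 0,"dz": 0.768,"wx": 0,"wy": 0,"wz": -0.009,"claw": 0},
  {"dx": 0.26,"dy": 0,"dz": 0.768,"wx": 0,"wy": 0,"wz": -0.009,"claw": 0},
  {"dx": 0.26,"dy": 0,"dz": 0.768,"wx": 0,"wy": 0,"wz": -0.009,"claw": 0},
  {"dx": 0.26,"dy": 0,"dz": 0.768,"wx": 0,"wy": 0,"wz": -0.009,"claw": 0},
], grip_force=60)

```text
clock: 29.22
eef_pos: [0.4436, 0.3491, 0.1486]
tool_rot: [[0.328, 0.945, 0.003], [0.945, -0.328, 0.002], [0.003, 0.002, -1.0]]
ft_force: [0.4, -1.4, 8.9]
grip_width: 0.0132
```

Run:
```python
from h import *
s=bot.state();print(s['eef_pos'],s['clock'],s['grip_width'],s['ft_force'],s['moment']);R=np.array(s['tool_rot']);print(np.degrees(np.arctan2(R[1,0],R[0,0])))
```

```text
[0.4436 0.3491 0.1486] 29.2167 0.013243384137603944 [ 0.4258 -1.3617  8.8865] [-0.4323 -0.1903  0.0073]
70.87339442830144
```

>>> carry_out([
  {"dx": 0,"dy": 0,"dz": -0.012,"wx": 0,"wy": 0,"wz": 0,"claw": 0},
  {"dx": 0,"dy": 0,"dz": -0.012,"wx": 0,"wy": 0,"wz": -0.06,"claw": 0},
  {"dx": 0,"dy": 0,"dz": -0.012,"wx": 0,"wy": 0,"wz": -0.12,"claw": 0},
  {"dx": 0,"dy": 0,"dz": -0.012,"wx": 0,"wy": 0,"wz": -0.18,"claw": 0},
  {"dx": 0,"dy": 0,"dz": -0.012,"wx": 0,"wy": 0,"wz": -0.24,"claw": 0},
  {"dx": 0,"dy": 0,"dz": -0.012,"wx": 0,"wy": 0,"wz": -0.3,"claw": 0},
  {"dx": 0,"dy": 0,"dz": -0.012,"wx": 0,"wy": 0,"wz": -0.36,"claw": 0},
  {"dx": 0,"dy": 0,"dz": -0.012,"wx": 0,"wy": 0,"wz": -0.42,"claw": 0},
  {"dx": 0,"dy": 0,"dz": -0.012,"wx": 0,"wy": 0,"wz": -0.48,"claw": 0},
  {"dx": 0,"dy": 0,"dz": -0.012,"wx": 0,"wy": 0,"wz": -0.54,"claw": 0},
  {"dx": 0,"dy": 0,"dz": -0.012,"wx": 0,"wy": 0,"wz": -0.6,"claw": 0},
  {"dx": 0,"dy": 0,"dz": -0.012,"wx": 0,"wy": 0,"wz": -0.6,"claw": 0},
])

```text
clock: 30.22
eef_pos: [0.4424, 0.3486, 0.1495]
tool_rot: [[-0.575, 0.818, -0.001], [0.818, 0.575, -0.0], [0.001, -0.001, -1.0]]
ft_force: [-3.4, -2.2, 2.3]
grip_width: 0.0132
```

Run:
```python
from h import *
s=bot.state();print(s['eef_pos'],s['clock'],s['grip_width'],s['ft_force'],s['moment']);R=np.array(s['tool_rot']);print(np.degrees(np.arctan2(R[1,0],R[0,0])))
```

```text
[0.4424 0.3486 0.1495] 30.2167 0.013150250643713713 [-3.44   -2.1841  2.3253] [-0.5783  0.9412 -0.036 ]
125.12100034763009
```

>>> carry_out([
  {"dx": 0,"dy": 0,"dz": 0,"wx": 0,"wy": 0,"wz": -0.06,"claw": 0},
  {"dx": 0,"dy": 0,"dz": 0,"wx": 0,"wy": 0,"wz": -0.12,"claw": 0},
  {"dx": 0,"dy": 0,"dz": 0,"wx": 0,"wy": 0,"wz": -0.18,"claw": 0},
  {"dx": 0,"dy": 0,"dz": 0,"wx": 0,"wy": 0,"wz": -0.24,"claw": 0},
  {"dx": 0,"dy": 0,"dz": 0,"wx": 0,"wy": 0,"wz": -0.3,"claw": 0},
  {"dx": 0,"dy": 0,"dz": 0,"wx": 0,"wy": 0,"wz": -0.36,"claw": 0},
  {"dx": 0,"dy": 0,"dz": 0,"wx": 0,"wy": 0,"wz": -0.42,"claw": 0},
  {"dx": 0,"dy": 0,"dz": 0,"wx": 0,"wy": 0,"wz": -0.48,"claw": 0},
  {"dx": 0,"dy": 0,"dz": 0,"wx": 0,"wy": 0,"wz": -0.53,"claw": 0},
  {"dx": 0,"dy": 0,"dz": 0,"wx": 0,"wy": 0,"wz": -0.53,"claw": 0},
])

```text
clock: 31.05
eef_pos: [0.4423, 0.3481, 0.1494]
tool_rot: [[-0.992, 0.128, -0.002], [0.128, 0.992, -0.002], [0.002, -0.002, -1.0]]
ft_force: [-4.9, -6.9, 6.6]
grip_width: 0.0133
```

Run:
```python
from h import *
s=bot.state();print(s['eef_pos'],s['clock'],s['grip_width'],s['ft_force'],s['moment']);R=np.array(s['tool_rot']);print(np.degrees(np.arctan2(R[1,0],R[0,0])))
```

```text
[0.4423 0.3481 0.1494] 31.05 0.013255517711418011 [-4.9192 -6.8689  6.5595] [-1.6797  1.3332 -0.0905]
172.66007480731042
```

>>> carry_out([
  {"dx": 0,"dy": 0,"dz": 0,"wx": 0,"wy": 0,"wz": -0.02,"claw": 0},
  {"dx": 0,"dy": 0,"dz": 0,"wx": 0,"wy": 0,"wz": -0.05,"claw": 0},
  {"dx": 0,"dy": 0,"dz": 0,"wx": 0,"wy": 0,"wz": -0.05,"claw": 0},
])

```text
clock: 31.3
eef_pos: [0.4423, 0.348, 0.1494]
tool_rot: [[-0.999, 0.052, -0.002], [0.052, 0.999, -0.002], [0.002, -0.002, -1.0]]
ft_force: [-4.6, -7.4, 6.3]
grip_width: 0.0128
```

Run:
```python
from h import *
s=bot.state();print(s['eef_pos'],s['clock'],s['grip_width'],s['ft_force'],s['moment']);R=np.array(s['tool_rot']);print(np.degrees(np.arctan2(R[1,0],R[0,0])))
snap('wrist','j1',(150,80,350,280),3)
```

```text
[0.4423 0.348  0.1494] 31.3 0.012804053324704367 [-4.6331 -7.3729  6.2744] [-1.8322  1.317  -0.3315]
177.01242011739475
```

View pics/j1.png

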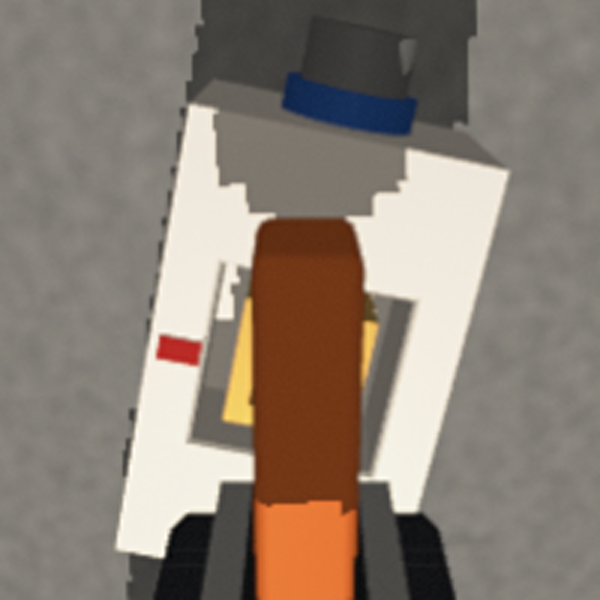

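>>> carry_out([
  {"dx": 0,"dy": 0,"dz": 0,"wx": 0,"wy": 0,"wz": -0.02,"claw": 0},
  {"dx": 0,"dy": 0,"dz": 0,"wx": 0,"wy": 0,"wz": -0.04,"claw": 0},
  {"dx": 0,"dy": 0,"dz": 0,"wx": 0,"wy": 0,"wz": -0.04,"claw": 0},
])

```text
clock: 31.6
eef_pos: [0.4426, 0.3482, 0.1494]
tool_rot: [[-1.0, -0.009, -0.001], [-0.009, 1.0, -0.001], [0.001, -0.001, -1.0]]
ft_force: [-3.4, -5.8, 3.5]
grip_width: 0.0129
```

Run:
```python
from h import *
s=bot.state();print(s['eef_pos'],s['clock'],s['grip_width'],s['ft_force'],s['moment']);R=np.array(s['tool_rot']);print(np.degrees(np.arctan2(R[1,0],R[0,0])))
```

```text
[0.4426 0.3482 0.1494] 31.6 0.012924816918844907 [-3.4151 -5.8042  3.4535] [-1.3742  0.7432 -0.9478]
-179.49088967957505
```

>>> carry_out([
  {"dx": 0,"dy": 0,"dz": 0,"wx": 0,"wy": 0,"wz": 0.06,"claw": 0},
  {"dx": 0,"dy": 0,"dz": 0,"wx": 0,"wy": 0,"wz": 0.12,"claw": 0},
  {"dx": 0,"dy": 0,"dz": 0,"wx": 0,"wy": 0,"wz": 0.12,"claw": 0},
  {"dx": 0,"dy": 0,"dz": -0.05,"wx": 0,"wy": 0,"wz": 0.12,"claw": 0},
  {"dx": 0,"dy": 0,"dz": -0.12,"wx": 0,"wy": 0,"wz": 0.12,"claw": 0},
  {"dx": 0,"dy": 0,"dz": -0.25,"wx": 0,"wy": 0,"wz": 0.12,"claw": 0},
  {"dx": 0,"dy": 0,"dz": -0.45,"wx": 0,"wy": 0,"wz": 0.12,"claw": 0},
  {"dx": 0,"dy": 0,"dz": -0.65,"wx": 0,"wy": 0,"wz": 0.12,"claw": 0},
  {"dx": 0,"dy": 0,"dz": -0.65,"wx": 0,"wy": 0,"wz": 0.12,"claw": 0},
])

```text
clock: 32.35
eef_pos: [0.4444, 0.35, 0.2884]
tool_rot: [[-0.985, 0.174, 0.011], [0.174, 0.985, 0.008], [-0.009, 0.01, -1.0]]
ft_force: [0.7, -0.5, -1.2]
grip_width: 0.0131
```

Run:
```python
from h import *
s=bot.state();print(s['eef_pos'],s['clock'],s['grip_width'],s['ft_force'],s['moment']);R=np.array(s['tool_rot']);print(np.degrees(np.arctan2(R[1,0],R[0,0])))
snap('wrist','j2'); snap('scene','j2s',(330,100,430,200),6)
import json
st=json.load(open('pics/j2.json'));C=cam('wrist',st);R=np.array(st['tool_rot']);p=np.array(st['eef_pos'])
for x in(-.055,.055):
  for h in(.1,.122):
    q=[p+R@np.array([x,y,.109-h]) for y in(-.007,.007)]
    print(x,h,proj(C,np.array(q)).round(1).tolist())
```

```text
[0.4444 0.35   0.2884] 32.35 0.013075756154609944 [ 0.7021 -0.5142 -1.244 ] [ 0.031  -0.0073 -0.0318]
169.99208873756652
-0.055 0.1 [[237.3, 355.1], [263.8, 355.1]]
-0.055 0.122 [[235.6, 390.7], [265.3, 390.8]]
0.055 0.1 [[233.3, 149.3], [267.4, 149.3]]
0.055 0.122 [[230.0, 162.8], [270.3, 162.8]]
```

View pics/j2.png

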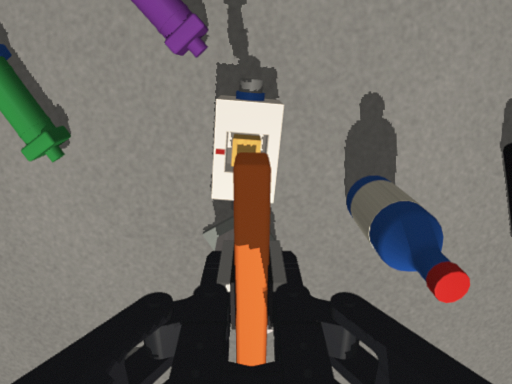

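View pics/j2s.png

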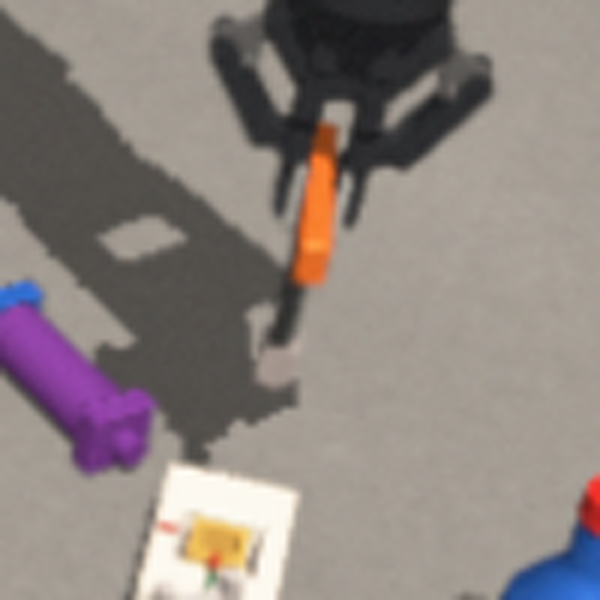

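Run:
```python
from h import *
goto([0.5906,0.3225,0.278],Rd(200.1))
```

```text
dx -0.7492 dy -0.0028 dz 0.0175 wx 0.0016 wy 0.0021 wz -0.3348
```

>>> carry_out([
  {"dx": -0.15,"dy": 0,"dz": 0,"wx": 0,"wy": 0,"wz": -0.06,"claw": 0},
  {"dx": -0.33,"dy": 0,"dz": 0,"wx": 0,"wy": 0,"wz": -0.13,"claw": 0},
  {"dx": -0.5,"dy": 0,"dz": 0,"wx": 0,"wy": 0,"wz": -0.2,"claw": 0},
  {"dx": -0.65,"dy": 0,"dz": 0,"wx": 0,"wy": 0,"wz": -0.27,"claw": 0},
  {"dx": -0.73,"dy": -0.003,"dz": 0.01,"wx": 0,"wy": 0,"wz": -0.33,"claw": 0},
  {"dx": -0.749,"dy": -0.003,"dz": 0.017,"wx": 0,"wy": 0,"wz": -0.335,"claw": 0},
  {"dx": -0.749,"dy": -0.003,"dz": 0.017,"wx": 0,"wy": 0,"wz": -0.335,"claw": 0},
  {"dx": -0.749,"dy": -0.003,"dz": 0.017,"wx": 0,"wy": 0,"wz": -0.335,"claw": 0},
])

```text
clock: 33.12
eef_pos: [0.5895, 0.322, 0.2744]
tool_rot: [[-0.94, -0.341, -0.002], [-0.341, 0.94, -0.0], [0.002, 0.0, -1.0]]
ft_force: [0.5, -0.3, -3.0]
grip_width: 0.0133
```

Run:
```python
from h import *
s=bot.state();print(s['eef_pos'],s['clock'],s['grip_width'],s['ft_force']);R=np.array(s['tool_rot']);print(np.degrees(np.arctan2(R[1,0],R[0,0])))
snap('wrist','k1')
goto([0.5906,0.3225,0.18],Rd(200.1));goto([0.5906,0.3225,0.142],Rd(200.1))
im=cv2.imread('pics/k1_raw.png');cv2.imwrite('pics/k1a.png',cv2.resize(im[0:230,200:320],None,fx=4,fy=2.6,interpolation=cv2.INTER_CUBIC))
```

```text
[0.5895 0.322  0.2744] 33.1167 0.013267470473653757 [ 0.4722 -0.2524 -3.0095]
-160.05408082151888
dx -0.0070 dy -0.0011 dz 0.4755 wx 0.0003 wy -0.0008 wz -0.0014
dx -0.0073 dy -0.0012 dz 0.6655 wx 0.0003 wy -0.0008 wz -0.0014
```

View pics/k1.png

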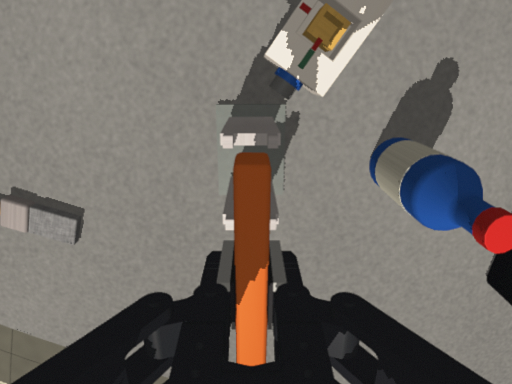

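View pics/k1a.png

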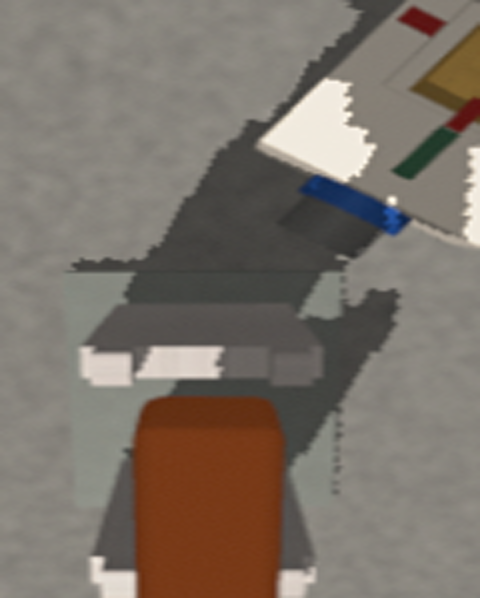

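>>> carry_out([
  {"dx": -0.007,"dy": -0.001,"dz": 0.12,"wx": 0,"wy": 0,"wz": 0,"claw": 0},
  {"dx": -0.007,"dy": -0.001,"dz": 0.28,"wx": 0,"wy": 0,"wz": 0,"claw": 0},
  {"dx": -0.007,"dy": -0.001,"dz": 0.42,"wx": 0,"wy": 0,"wz": 0,"claw": 0},
  {"dx": -0.007,"dy": -0.001,"dz": 0.52,"wx": 0,"wy": 0,"wz": 0,"claw": 0},
  {"dx": -0.007,"dy": -0.001,"dz": 0.58,"wx": 0,"wy": 0,"wz": 0,"claw": 0},
  {"dx": -0.007,"dy": -0.001,"dz": 0.62,"wx": 0,"wy": 0,"wz": 0,"claw": 0},
  {"dx": -0.007,"dy": -0.001,"dz": 0.65,"wx": 0,"wy": 0,"wz": 0,"claw": 0},
  {"dx": -0.007,"dy": -0.001,"dz": 0.66,"wx": 0,"wy": 0,"wz": 0,"claw": 0},
  {"dx": -0.007,"dy": -0.001,"dz": 0.66,"wx": 0,"wy": 0,"wz": 0,"claw": 0},
])

```text
clock: 33.92
eef_pos: [0.5916, 0.3224, 0.1442]
tool_rot: [[-0.94, -0.342, 0.0], [-0.342, 0.94, 0.001], [-0.001, 0.0, -1.0]]
ft_force: [0.4, 0.2, -1.9]
grip_width: 0.013
```

Run:
```python
from h import *
s=bot.state();print(s['eef_pos'],s['clock'],s['grip_width'],s['ft_force'],s['moment'])
snap('wrist','k2')
```

```text
[0.5916 0.3224 0.1442] 33.9167 0.01302220507236516 [ 0.391   0.2499 -1.937 ] [ 0.031  -0.0166 -0.0417]
```

View pics/k2.png

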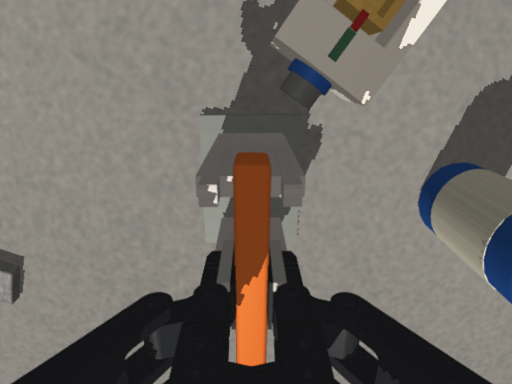

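Centred in the notches with no contact yet. Lowering the last few mm.

>>> carry_out([
  {"dx": 0,"dy": 0,"dz": 0.015,"wx": 0,"wy": 0,"wz": 0,"claw": 0},
  {"dx": 0,"dy": 0,"dz": 0.03,"wx": 0,"wy": 0,"wz": 0,"claw": 0},
  {"dx": 0,"dy": 0,"dz": 0.035,"wx": 0,"wy": 0,"wz": 0,"claw": 0},
  {"dx": 0,"dy": 0,"dz": 0.035,"wx": 0,"wy": 0,"wz": 0,"claw": 0},
])

```text
clock: 34.3
eef_pos: [0.5917, 0.3223, 0.1377]
tool_rot: [[-0.94, -0.342, 0.001], [-0.342, 0.94, 0.001], [-0.001, 0.0, -1.0]]
ft_force: [-3.0, -0.8, 6.1]
grip_width: 0.0131
```

Run:
```python
from h import *
s=bot.state();print(s['eef_pos'],s['clock'],s['grip_width'],s['ft_force'],s['moment'])
```

```text
[0.5917 0.3223 0.1377] 34.3 0.013130186495355654 [-3.0279 -0.7873  6.0531] [-0.2038  0.441   0.0172]
```

>>> carry_out([
  {"dx": 0,"dy": 0,"dz": 0,"wx": 0,"wy": 0,"wz": 0,"claw": 0.5},
  {"dx": 0,"dy": 0,"dz": 0,"wx": 0,"wy": 0,"wz": 0,"claw": 0.5},
  {"dx": 0,"dy": 0,"dz": 0,"wx": 0,"wy": 0,"wz": 0,"claw": 0.5},
  {"dx": 0,"dy": 0,"dz": 0,"wx": 0,"wy": 0,"wz": 0,"claw": 0.5},
  {"dx": 0,"dy": 0,"dz": -0.1,"wx": 0,"wy": 0,"wz": 0,"claw": 0.5},
  {"dx": 0,"dy": 0,"dz": -0.25,"wx": 0,"wy": 0,"wz": 0,"claw": 0.5},
  {"dx": 0,"dy": 0,"dz": -0.45,"wx": 0,"wy": 0,"wz": 0,"claw": 0.5},
  {"dx": 0,"dy": 0,"dz": -0.65,"wx": 0,"wy": 0,"wz": 0,"claw": 0.5},
  {"dx": 0,"dy": 0,"dz": -0.8,"wx": 0,"wy": 0,"wz": 0,"claw": 0.5},
  {"dx": 0,"dy": 0,"dz": -0.8,"wx": 0,"wy": 0,"wz": 0,"claw": 0.5},
])

```text
clock: 35.13
eef_pos: [0.5925, 0.3226, 0.3044]
tool_rot: [[-0.939, -0.343, 0.009], [-0.342, 0.94, 0.005], [-0.01, 0.001, -1.0]]
ft_force: [0.1, 0.2, 0.2]
grip_width: 0.0427
```

Run:
```python
from h import *
s=bot.state();print(s['eef_pos'],s['clock'],s['grip_width'],s['ft_force'])
snap('wrist','k3')
goto([0.45,0.28,0.33],Rd(180))
```

```text
[0.5925 0.3226 0.3044] 35.1333 0.042672038669875206 [0.1098 0.2197 0.1919]
dx 0.7396 dy 0.0442 dz -0.1523 wx 0.0013 wy 0.0037 wz 0.2225
```

View pics/k3.png

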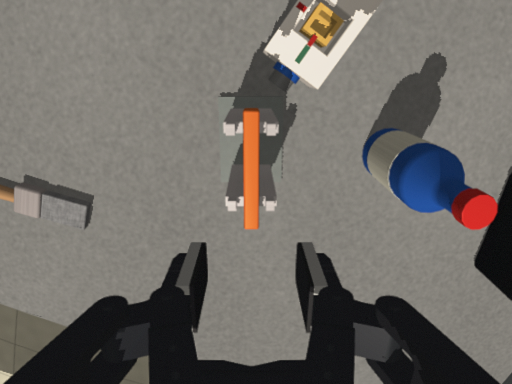

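>>> carry_out([
  {"dx": 0.15,"dy": 0.04,"dz": -0.15,"wx": 0,"wy": 0,"wz": 0.22,"claw": 0.5},
  {"dx": 0.74,"dy": 0.04,"dz": -0.15,"wx": 0,"wy": 0,"wz": 0.22,"claw": 0.5},
  {"dx": 0.74,"dy": 0.04,"dz": -0.15,"wx": 0,"wy": 0,"wz": 0.22,"claw": 0.5},
  {"dx": 0.74,"dy": 0.04,"dz": -0.15,"wx": 0,"wy": 0,"wz": 0.22,"claw": 0.5},
  {"dx": 0.74,"dy": 0.04,"dz": -0.15,"wx": 0,"wy": 0,"wz": 0.22,"claw": 0.5},
  {"dx": 0.74,"dy": 0.04,"dz": -0.15,"wx": 0,"wy": 0,"wz": 0.22,"claw": 0.5},
  {"dx": 0.74,"dy": 0.04,"dz": -0.15,"wx": 0,"wy": 0,"wz": 0.22,"claw": 0.5},
])

```text
clock: 35.77
eef_pos: [0.4502, 0.2791, 0.3262]
tool_rot: [[-1.0, -0.004, -0.001], [-0.004, 1.0, 0.0], [0.001, 0.0, -1.0]]
ft_force: [1.5, 0.8, -0.5]
grip_width: 0.0429
```

Run:
```python
from h import *
s=bot.state();print(s['eef_pos'],s['clock'])
snap('wrist','l1',(230,40,420,240),3)
snap('scene','l1s');snap('top','l1t',(90,120,420,290),2.4)
```

```text
[0.4502 0.2791 0.3262] 35.7667
```

View pics/l1.png

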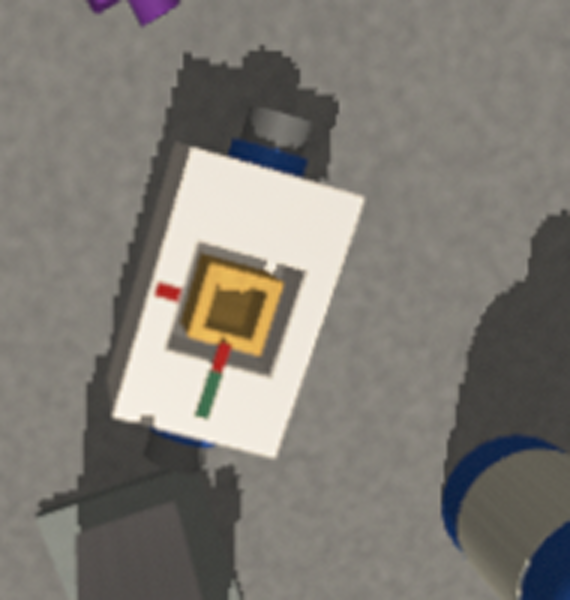

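View pics/l1s.png

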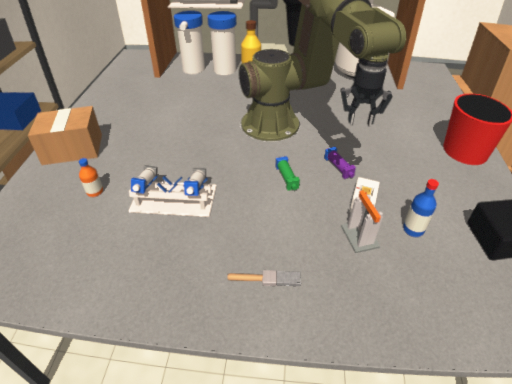

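View pics/l1t.png

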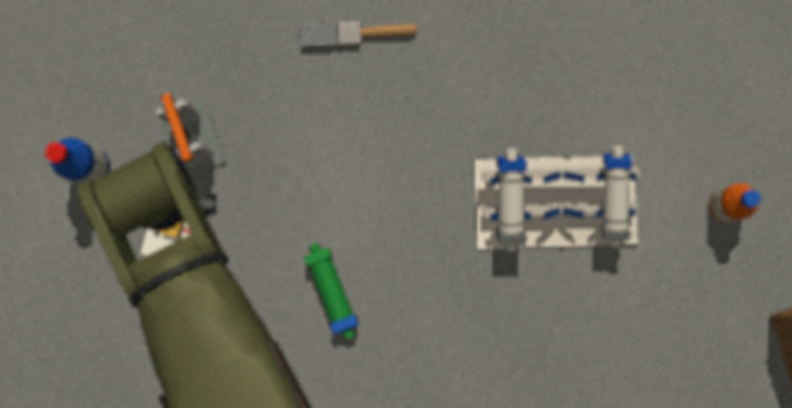

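Run:
```python
from h import *
im=cv2.imread('pics/l1_raw.png');x=cv2.resize(im[115:170,280:340],None,fx=10,fy=10,interpolation=cv2.INTER_CUBIC);cv2.imwrite('pics/l1z.png',x)
```

```text
(no output)
```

View pics/l1z.png

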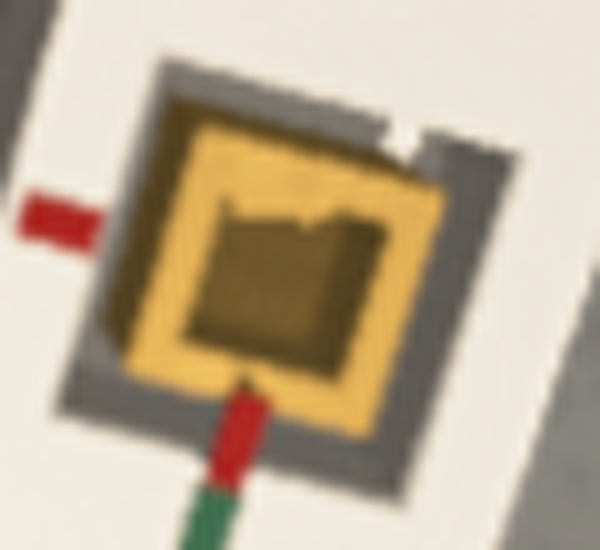

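Run:
```python
from h import *
a=cv2.imread('pics/h2s_raw.png').astype(int)[160:220,120:225];b=cv2.imread('pics/l1s_raw.png').astype(int)[160:220,120:225]
print('cradle diff mean/max',abs(a-b).mean(),abs(a-b).max())
a=cv2.imread('pics/l1s_raw.png');x=np.hstack([cv2.resize(a[160:220,120:225],(400,300),interpolation=2),cv2.resize(a[170:260,335:440],(400,300),interpolation=2)]);cv2.imwrite('pics/m.png',x)
```

```text
cradle diff mean/max 0.9895767195767196 76
```

View pics/m.png

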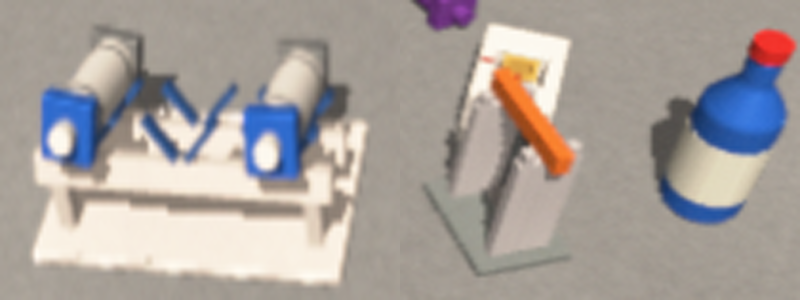

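Both cartridges are seated with their blue caps uphill, the key is hanging, and the valve is open. The robot is clear of everything, so I'm handing in.

```bash
python3 -c "
from cell import bot
print(bot.state()['clock'],bot.hand_in())"
```

```text
the job is handed in; nothing more can be done
35.9167 None
```

The job is done and handed in at about 36 s of the 200 s allowed.

**What I did**
- I shut the valve with the T-key, turning it clockwise until the torque climbed to 0.8 N m. The pointer then sat on the red bar.
- I left the key standing in the socket while I laid the two white cartridges in saddle pairs 3 and 1. A third cartridge showed in no camera view.
- I then opened the valve to its other stop (0.95 N m) and hung the key back in its rest.

**Last checks**
- **Cartridges:** after release, both sat within about 1–2 mm of the expected seat, blue caps uphill. The scene camera showed them in the same place just before hand-in.
- **Valve:** the pointer lines up with the green bar, and the spindle's sides are parallel to the well.
- **Key:** it hangs centred in both notches.
- **Bystanders:** I saw no change in the bottles, the brush or the green and purple look-alikes.
- **Forces:** the highest wrist force I read was about 25 N, while seating the first cartridge. I only read it at the end of each move.

No check failed. My cradle measurement was about 1.5 mm off sideways, which I corrected before placing the second cartridge. I saw no sign of a cartridge being knocked aside.

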